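# Clamp and stagger washed topping trays on the drying carrier

### The job

Put all the washed topping trays on the drying carrier to air: draw the hold-down strap fully back, set one tray in the seat, push the strap fully forward over its low end and only then tighten the wing nut down to its stop. After that stack the remaining trays on it, squarely on the side lips of the one below, alternately shifted about a third of a tray's length (45 mm) away from the clamp and back in line with the first, so that every tray stays open at one end. Leave the other things on the counter where they are.

Things in the scene. Friction and masses are not known exactly. Their poses are not given: they have to be found in the camera images.
- carrier: fixed aluminium drying carrier; origin on the counter under the middle of the seat, x along its length away from the clamp, z up. Base plate x = -200 to +100 mm, 130 mm wide, top at z = 16 mm. The near end (-x) carries a clamp block, x = -136 to -74 mm, 100 mm wide, top z = 44 mm, with strap and wing nut
- seat (a point): centre of the seat on the base plate, carrier x = y = 0, z = 16 mm: the first tray lies here, its length along carrier x, between low lips 8 mm high on both sides and at the far end and the clamp block at the near end, with 4 mm of play all round
- strap (a joint): hold-down strap, m: 0 = fully back (toe at carrier x = -74 mm, clear of the seat), 0.024 = fully forward towards carrier +x (toe 20 mm past the seated tray's near end, 2 mm over its low end wall). Slides along carrier x with about 1.5 N of drag, stays where left. Anywhere forward it blocks a tray being lowered into the seat
- strap_grip (a point): grip point of the upturned tab at the strap's tail: tab 24 mm wide (carrier y), 10 mm thick (carrier x), z = 49 to 83 mm; the point is at z = 71 mm, carrier x = -170 mm + strap joint, y = 0, and moves with the strap. The strap is 30 mm wide, its top at z = 50 mm
- nut (a joint): angle of the wing nut, rad: 0 = tight (a hard stop), grows anticlockwise from above as it is loosened (up to 3.0), so tighten clockwise from above. Drag about 0.04 N m; stays where left; its height does not change
- nut_grip (a point): on the nut's upright axis (carrier x = -102 mm, y = 0), z = 76 mm. Its two wings form one flat blade 52 mm across, 9 mm thick, z = 56 to 86 mm, along carrier y at joint 0; hub under it 24 mm wide, up to z = 58 mm. Guard plates (x = -130 to -74 mm, up to z = 88 mm) stand 44 mm either side of the axis: open the fingers 50 mm at most here
- tray1: white open tray, all alike, 140 (own x) x 100 (own y) x 40 mm, 0.2 kg; origin at centre of underside, z up. Floor 3 mm. Side walls 40 mm high with a 10 mm wide lip turned inward on top, on which another tray rests; end walls 26 mm high, 4 mm thick. Lift it by the divider across the middle: 12 mm thick, along own y, 36 mm high, 60 mm free either side. Ends alike; None throughout if absent
- tray2: white open tray, all alike, 140 (own x) x 100 (own y) x 40 mm, 0.2 kg; origin at centre of underside, z up. Floor 3 mm. Side walls 40 mm high with a 10 mm wide lip turned inward on top, on which another tray rests; end walls 26 mm high, 4 mm thick. Lift it by the divider across the middle: 12 mm thick, along own y, 36 mm high, 60 mm free either side. Ends alike; None throughout if absent
- tray3: white open tray, all alike, 140 (own x) x 100 (own y) x 40 mm, 0.2 kg; origin at centre of underside, z up. Floor 3 mm. Side walls 40 mm high with a 10 mm wide lip turned inward on top, on which another tray rests; end walls 26 mm high, 4 mm thick. Lift it by the divider across the middle: 12 mm thick, along own y, 36 mm high, 60 mm free either side. Ends alike; None throughout if absent
- tray4: white open tray, all alike, 140 (own x) x 100 (own y) x 40 mm, 0.2 kg; origin at centre of underside, z up. Floor 3 mm. Side walls 40 mm high with a 10 mm wide lip turned inward on top, on which another tray rests; end walls 26 mm high, 4 mm thick. Lift it by the divider across the middle: 12 mm thick, along own y, 36 mm high, 60 mm free either side. Ends alike; None throughout if absent
- pitcher: a bystander: steel milk pitcher with a handle, 84 mm wide, 95 mm tall; origin at the centre of its underside
- bowl: a bystander: white ceramic bowl, 90 mm wide, 45 mm tall; origin at the centre of its underside
- syrup: a bystander: amber glass syrup bottle, 68 mm wide, 200 mm tall; origin at the centre of its underside
- jar: a bystander: clear glass jar, 84 mm wide, 100 mm tall; origin at the centre of its underside
- capsule_box: a bystander: cardboard box of capsules, 130 x 60 x 45 mm; origin at the centre of its underside
- spoon: a bystander: steel spoon 160 mm long lying on the counter
- mug: a bystander: white mug, 80 mm wide, 90 mm tall; origin at the centre of its underside

How it is judged:
By the outcome, as a careful person would: the job done as asked, in the order asked, and still so for the second after the job is handed in, with the robot touching nothing.
Of tray1, tray2, tray3, tray4 only 3 to 4 are there at a start; the rules pass over those that are not, and their reading is None.
At some moment in a run one of tray1, tray2, tray3, tray4 may be knocked a few centimetres aside while the robot is not near it.
Once in a run the grip may slacken for a moment while it holds something.
It also fails if it takes over 210 s, if anything falls off the work surface, if the arm or the gripper's body presses on something with over 40 N, if the wrist force passes 120 N, or if a joint passes its speed limit or range.

### The arm

A 7-joint arm with a two-finger parallel gripper is mounted at the origin on the work surface. World frame = base frame: x ahead of the robot, y to its left, z up, the work surface at z = 0. Lengths are in m, angles in degrees, forces in N, time in s.
With the tool pointing down it reaches from about 0.425 to 0.925 m from the base axis. Payload 6.8 kg.
Tool frame: the origin (TCP) lies between the finger pads; the fingertips stand 17 mm ahead of it and the grasp point (between the pads) lies 2 mm behind it (r.tcp_to_tips is the distance from the TCP to the fingertips, in m); z points along the fingers, y is the line along which they close (so a half turn about z gives the same grasp; the last joint's range is limited). The gripper opens to 88 mm and grips with 3 to 60 N. Pads are 20 mm wide; open, the fingers measure 115 mm over their backs; the gripper's body (75 mm by 178 mm) begins 61 mm behind the grasp point.
Start: joints at [71.041, 27.33, 1.283, 89.118, -0.659, 63.558, -4.761], TCP at [0.149, -0.658, 0.24] pointing down, gripper open.
Joint ranges: [-169.35, 169.35], [-19.33, 120.38], [-80.79, 83.38], [13.8, 139.57], [-78.32, 258.32], [9.67, 109.79], [-169.56, 169.56]. Speed limits (degrees/s): [136.94, 136.94, 180, 180, 180, 180, 180].

### API

Orientations are given as [roll, pitch, yaw] about the fixed x, y, z axes, in that order (R = Rz(yaw) Ry(pitch) Rx(roll)).
In Python, from workcell import r, optics, order gives the robot as it stands. The module is installed in compiled form; this text tells all that it offers.
- The arm moves only by the shell command python3 -m inch 'ROWS'. ROWS is JSON, a list of rows, each an object of numbers: "tx", "ty", "tz": the shift along the tool's x, y, z in m; "wx", "wy", "wz": the turn, a rotation vector about the tool's x, y, z in rad; "grip": the opening, from -1 (shut) to 1 (fully open). In form: [{"tx": .., "ty": .., "tz": .., "wx": .., "wy": .., "wz": .., "grip": ..}, ...]. A call has exactly 10 rows; each row shifts and turns the commanded pose from where the row before left it, along the tool's axes as they then stand; what a row does not reach is not made up. A row lasts 1/8 s, in which the tool goes at most 62.5 mm and 10.7 degrees, less where a joint would pass 70% of its speed; a pose out of reach is approached as far as the arm can. A call with a gripper value outside its range is refused whole. The fingers move at their own pace and stop on an object; the grip force is fixed at half the most. Time passes only in rows, so rows that do not move let the fingers close, or fill a call up. It gives the time, the measured TCP pose, the force, the opening and the grip force at its end, in the units of the state.
- r.observe(): the state, without advancing time (a new reading comes with each control period).
- optics.get_image(name): name is "side" or "top" or "wrist"; returns the picture (420x560x3 uint8, blue, green, red); there is no depth.
- optics.camera_model(name): a dict with "fx", "fy", "cx", "cy" (pixels), "R" (3x3) and "t" (3): a world point X has camera coordinates R X + t. Camera axes: x right, y down, z forward; pixel columns grow to the right and rows downward; lengths in m; the calibration is good to about 2 mm. A picture is of the moment at which its call begins: read the wrist's pose just before it. camera_model takes no time and is no camera call; for the wrist camera it gives the pose at the moment of the call.
- order.job_done(): hands the job in; it is judged then, once.
Trained networks look in the newest picture that a camera, given by its name, has taken for a name from the list of things; names that differ only in an ending like _2 or _b are one class to them, and where a whole thing is asked for, a point or a joint stands for the part that bears it (a point fixed in the world has none). Each returns a list of dicts, best first, with "conf" (0 to 1); they miss things now and then, are a little off and sometimes report something else, mostly with a low value. They report only what shows in the picture. A call takes as long as a camera call.
- optics.search_frame(camera, target): "bbox" ([left, top, right, bottom] in pixels, round what is visible of it).
- optics.trace(camera, target): "region" (420x560 bool, what is visible of it) and "bbox" ([left, top, right, bottom] in pixels, round what is visible of it).
The state is a dict: "time": time; "q": joint angles; "joint_vel": joint speeds; "effort": joint torques, N m; "tcp_pos": TCP position; "eef_rot": TCP orientation; "contact_force": force on the tool from outside, world axes, zero at the start; "ft_torque": the same for the moment, N m; "opening": opening from 0.0 (shut) to 1.0 (fully open); "finger_force": force on a finger pad.
Only numpy, scipy, OpenCV 4.12 (cv2) and the standard library are available. Lean on these libraries where they do the work, as an engineer would, in place of code of your own. Each camera call takes 0.05 s, during which the arm holds its last target. There are 200 camera calls.

## Working session

There is one attempt and no reset: what is moved stays moved. The work goes in short steps, Python scripts to look and compute and a shell command to move; the robot and the scene stay as the last step left them, time stands still between calls to the robot, and variables do not carry over. Pictures are saved under pics/ and viewed, at most 14 in all, crops included, and the job is handed in when it is done.

```bash
mkdir -p pics; cat > h.py <<'E'
import numpy as np, cv2
from workcell import r, optics, order
def snap(n,f):
    im=optics.get_image(n); cv2.imwrite('pics/'+f,im); return im
def px2w(cam,u,v,z):
    m=cam if isinstance(cam,dict) else optics.camera_model(cam)
    R=np.array(m['R']);t=np.array(m['t'])
    d=R.T@np.array([(u-m['cx'])/m['fx'],(v-m['cy'])/m['fy'],1]);c=-R.T@t
    return c+d*(z-c[2])/d[2]
def w2px(cam,X):
    m=cam if isinstance(cam,dict) else optics.camera_model(cam)
    p=np.array(m['R'])@np.array(X)+np.array(m['t'])
    return np.array([m['fx']*p[0]/p[2]+m['cx'],m['fy']*p[1]/p[2]+m['cy']])
def tri(obs):
    A=[];b=[]
    for m,u,v in obs:
        R=np.array(m['R']);t=np.array(m['t'])
        for a,row in (((u-m['cx'])/m['fx'],0),((v-m['cy'])/m['fy'],1)):
            A.append(R[row]-a*R[2]);b.append(a*t[2]-t[row])
    return np.linalg.lstsq(np.array(A),np.array(b),rcond=None)[0]
E
python3 - <<'E'
from h import *
a=snap('top','top0.png');
for n in ['tray1','strap','nut','carrier']:
    for d in optics.trace('top',n): 
        ys,xs=np.nonzero(d['region']); print('top',n,round(d['conf'],2),d['bbox'],xs.mean().round(1),ys.mean().round(1),cv2.minAreaRect(np.c_[xs,ys].astype(np.float32)))
b=snap('side','side0.png')
for c in('top','side'):
    m=optics.camera_model(c); print(c,m['fx'],(-np.array(m['R']).T@m['t']).round(3),np.array(m['R']).round(2).tolist())
print(r.observe())
E
```

```text
top tray1 0.98 [332.0, 165.4, 377.8, 216.9] 353.6 190.6 ((353.6097412109375, 190.48779296875), (43.10396194458008, 34.04587936401367), 38.65980529785156)
top tray1 0.77 [175.6, 174.3, 214.8, 223.2] 193.5 197.2 ((193.62734985351562, 197.19647216796875), (34.412540435791016, 44.55561447143555), 19.179006576538086)
top tray1 0.62 [355.4, 211.2, 406.9, 257.0] 381.5 234.6 ((381.4230651855469, 234.61537170410156), (44.09865951538086, 33.282012939453125), 33.690067291259766)
top tray1 0.27 [191.3, 151.0, 215.5, 175.6] 202.1 162.0 ((202.0, 162.0), (24.0, 26.0), 90.0)
top strap 0.54 [242.1, 206.4, 256.1, 238.7] 247.2 225.6 ((247.2567901611328, 224.45945739746094), (9.535140991210938, 31.071409225463867), 9.462322235107422)
top nut 0.69 [241.9, 210.3, 258.1, 239.5] 247.8 224.6 ((247.64866638183594, 224.60812377929688), (8.055550575256348, 29.591815948486328), 9.462322235107422)
top carrier 0.94 [223.0, 165.6, 278.9, 258.9] 249.9 212.7 ((249.72171020507812, 212.39266967773438), (39.522377014160156, 88.64352416992188), 7.853313446044922)
top carrier 0.45 [398.5, 157.6, 427.5, 186.5] 411.0 172.4 
[... 305 characters left out ...]
]
{'time': 0.3, 'q': array([71.04053243, 27.34533133,  1.28186668, 89.13819622, -0.65922422,
       63.55910621, -4.76192198]), 'joint_vel': array([-0.01714021, -0.14555024, -0.00974724, -0.13801146, -0.02672903,
        0.0823325 , -0.1232242 ]), 'effort': array([-6.98867862e-04, -5.82101333e+01,  1.53118003e+00, -2.72420865e+01,
       -5.44022082e-02,  1.38696836e-02,  1.53184833e-04]), 'tcp_pos': array([ 0.14911546, -0.65812932,  0.23933471]), 'eef_rot': array([-1.79964738e+02,  1.64065910e-03,  1.27649738e+01]), 'contact_force': array([-0.32924259, -0.13072074,  0.0134409 ]), 'ft_torque': array([ 0.04791855, -0.03188947,  0.01420096]), 'finger_force': 0.0, 'opening': 1.0042629372651557}
```

View pics/top0.png

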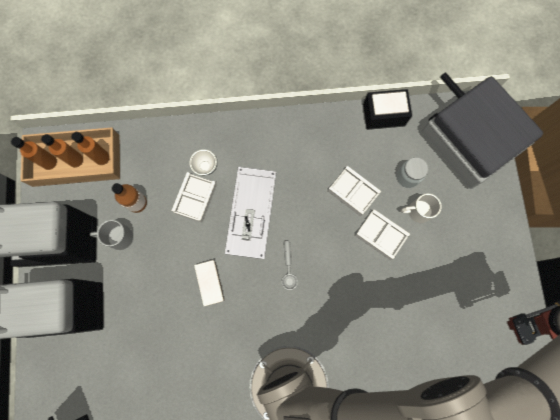

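View pics/side0.png

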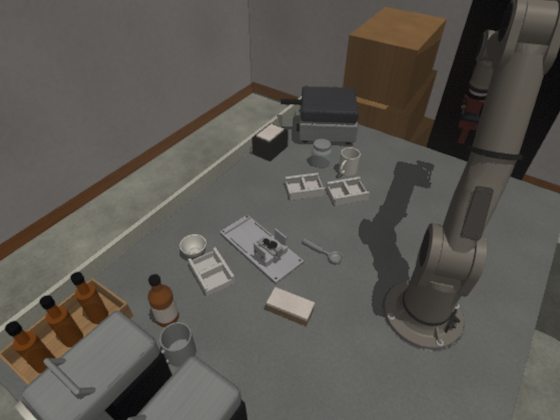

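Three trays show, in the top view at (354,190), (382,234) and (193,197). The carrier is at (250,212) with its clamp end towards the robot. The bowl stands close to the left tray, and the mug and jar close to the right ones.

```bash
python3 - <<'E'
from h import *
def rect(u,name):
    q=cv2.boxPoints(u); w=np.array([px2w('top',*p,0.02)[:2] for p in q]);c=w.mean(0)
    e=[w[1]-w[0],w[2]-w[1]]; L=max(e,key=np.linalg.norm)
    print(name,c.round(3),[np.linalg.norm(x).round(3) for x in e],'yaw long',np.degrees(np.arctan2(L[1],L[0])).round(1))
rect(((353.6,190.5),(43.1,34.05),38.66),'A'); rect(((193.6,197.2),(34.4,44.55),19.2),'B'); rect(((381.4,234.6),(44.1,33.28),33.7),'C')
rect(((249.7,212.4),(39.5,88.6),7.85),'carrier')
for p in [(415,172),(428,206),(203,162),(127,197),(112,234),(208,283),(288,260)]: print(p,px2w('top',*p,0.04).round(3))
for c,t in(('top','strap_grip'),('top','nut_grip'),('side','strap'),('side','nut'),('side','carrier')):
    for d in optics.search_frame(c,t)[:2]: print(c,t,d)
im=cv2.imread('pics/top0.png')[140:280,200:310]; cv2.imwrite('pics/crop0.png',cv2.resize(im,None,fx=4,fy=4,interpolation=2))
E
```

```text
A [ 0.599 -0.276] [np.float64(0.119), np.float64(0.145)] yaw long -135.9
B [0.625 0.26 ] [np.float64(0.152), np.float64(0.118)] yaw long -21.5
C [ 0.442 -0.348] [np.float64(0.113), np.float64(0.143)] yaw long -130.4
carrier [0.559 0.077] [np.float64(0.301), np.float64(0.134)] yaw long -11.7
(415, 172) [ 0.638 -0.485  0.04 ]
(428, 206) [ 0.519 -0.509  0.04 ]
(203, 162) [0.738 0.219 0.04 ]
(127, 197) [0.64  0.475 0.04 ]
(112, 234) [0.521 0.527 0.04 ]
(208, 283) [0.335 0.226 0.04 ]
(288, 260) [ 0.385 -0.034  0.04 ]
top strap_grip {'bbox': [222.0, 171.3, 272.9, 257.3], 'conf': 0.58}
top strap_grip {'bbox': [240.4, 208.9, 254.7, 240.9], 'conf': 0.48}
top nut_grip {'bbox': [240.0, 217.6, 253.7, 229.1], 'conf': 0.64}
side strap {'bbox': [221.7, 208.9, 302.3, 282.7], 'conf': 0.59}
side strap {'bbox': [262.3, 239.1, 282.3, 262.5], 'conf': 0.54}
side nut {'bbox': [265.3, 238.6, 280.0, 250.6], 'conf': 0.63}
side carrier {'bbox': [221.6, 211.5, 305.1, 281.2], 'conf': 0.94}
```

```bash
cat >> h.py <<'E'
def delta(x=None,y=None,z=None,yaw=None):
    "shift in the tool's present axes (tool down) + turn"
    s=r.observe();p=s['tcp_pos'];R=__import__('scipy.spatial.transform',fromlist=['x']).Rotation.from_euler('xyz',s['eef_rot'],degrees=True)
    d=np.array([0 if t is None else t-c for t,c in zip((x,y,z),p)])
    w=0 if yaw is None else -np.radians((yaw-s['eef_rot'][2]+180)%360-180)
    print('t',round(s['time'],1),'tcp',p.round(4),'rot',np.round(s['eef_rot'],2),'open',round(s['opening'],3),'| tool shift',R.inv().apply(d).round(4),'turn wz',round(w,4))
E
python3 -m inch '[{"tx":0.045,"ty":-0.029,"tz":-0.014},{"tx":0.045,"ty":-0.029,"tz":-0.014},{"tx":0.045,"ty":-0.029,"tz":-0.014},{"tx":0.045,"ty":-0.029,"tz":-0.014},{"tx":0.045,"ty":-0.029,"tz":-0.014},{"tx":0.045,"ty":-0.029,"tz":-0.014},{"tx":0.045,"ty":-0.029,"tz":-0.014},{"tx":0.045,"ty":-0.029,"tz":-0.014},{"wz":-0.18},{"wz":-0.18}]'
python3 -m inch '[{"wz":-0.16},{"wz":-0.16},{"wz":-0.16},{"wz":-0.16},{"wz":-0.16},{"tx":0.055,"ty":-0.011},{"tx":0.055,"ty":-0.011},{"tx":0.055,"ty":-0.011},{"tx":0.055,"ty":-0.011},{"tx":0.055,"ty":-0.011}]'
python3 - <<'E'
from h import *
delta(0.47,0.06,0.33,78.3)
m=optics.camera_model('wrist');print((-np.array(m['R']).T@m['t']).round(3),np.array(m['R']).round(2).tolist(),m['fx'])
E
```

```text
t 0.6 tcp [ 0.1492 -0.6583  0.2396] rot [-180.     -0.     12.76] open 1.001 | tool shift [ 0.4716 -0.6297 -0.0903] turn wz -1.1438
[ 0.227 -0.641  0.385] [[0.22, -0.98, 0.0], [-0.93, -0.21, 0.29], [-0.28, -0.06, -0.96]] 335.56972619162053invalid input at $[0]: expected keys tx, ty, tz, wx, wy, wz, grip
invalid input at $[0]: expected keys tx, ty, tz, wx, wy, wz, grip
```

```bash
python3 -m inch '[{"tx":0.045,"ty":-0.029,"tz":-0.014,"wx":0,"wy":0,"wz":0,"grip":1},{"tx":0.045,"ty":-0.029,"tz":-0.014,"wx":0,"wy":0,"wz":0,"grip":1},{"tx":0.045,"ty":-0.029,"tz":-0.014,"wx":0,"wy":0,"wz":0,"grip":1},{"tx":0.045,"ty":-0.029,"tz":-0.014,"wx":0,"wy":0,"wz":0,"grip":1},{"tx":0.045,"ty":-0.029,"tz":-0.014,"wx":0,"wy":0,"wz":0,"grip":1},{"tx":0.045,"ty":-0.029,"tz":-0.014,"wx":0,"wy":0,"wz":0,"grip":1},{"tx":0.045,"ty":-0.029,"tz":-0.014,"wx":0,"wy":0,"wz":0,"grip":1},{"tx":0.045,"ty":-0.029,"tz":-0.014,"wx":0,"wy":0,"wz":0,"grip":1},{"tx":0,"ty":0,"tz":0,"wx":0,"wy":0,"wz":-0.18,"grip":1},{"tx":0,"ty":0,"tz":0,"wx":0,"wy":0,"wz":-0.18,"grip":1}]'
python3 -m inch '[{"tx":0,"ty":0,"tz":0,"wx":0,"wy":0,"wz":-0.16,"grip":1},{"tx":0,"ty":0,"tz":0,"wx":0,"wy":0,"wz":-0.16,"grip":1},{"tx":0,"ty":0,"tz":0,"wx":0,"wy":0,"wz":-0.16,"grip":1},{"tx":0,"ty":0,"tz":0,"wx":0,"wy":0,"wz":-0.16,"grip":1},{"tx":0,"ty":0,"tz":0,"wx":0,"wy":0,"wz":-0.16,"grip":1},{"tx":0.055,"ty":-0.011,"tz":0,"wx":0,"wy":0,"wz":0,"grip":1},{"tx":0.055,"ty":-0.011,"tz":0,"wx":0,"wy":0,"wz":0,"grip":1},{"tx":0.055,"ty":-0.011,"tz":0,"wx":0,"wy":0,"wz":0,"grip":1},{"tx":0.055,"ty":-0.011,"tz":0,"wx":0,"wy":0,"wz":0,"grip":1},{"tx":0.055,"ty":-0.011,"tz":0,"wx":0,"wy":0,"wz":0,"grip":1}]'
python3 - <<'E'
from h import *
delta(0.47,0.06,0.33,78.3)
E
```

```text
time: 1.8
tcp_pos: [0.4497, -0.3517, 0.352]
eef_rot: [180.0, -0.0, 33.8]
contact_force: [-0.1, -0.8, 0.3]
opening: 0.999
finger_force: 0.0
time: 3.05
tcp_pos: [0.4461, -0.0703, 0.352]
eef_rot: [179.9, 0.0, 79.2]
contact_force: [0.5, -0.1, -0.5]
opening: 0.998
finger_force: 0.0
t 3.0 tcp [ 0.4461 -0.0703  0.352 ] rot [1.7994e+02 2.0000e-02 7.9210e+01] open 0.998 | tool shift [ 0.1325 -0.0009  0.0219] turn wz 0.0159
```

```bash
python3 -m inch '[{"tx":0.035,"ty":0.02,"tz":0,"wx":0,"wy":0,"wz":0.016,"grip":1},{"tx":0.035,"ty":0.02,"tz":0,"wx":0,"wy":0,"wz":0,"grip":1},{"tx":0.03,"ty":0.02,"tz":0,"wx":0,"wy":0,"wz":0,"grip":0},{"tx":0,"ty":0,"tz":0,"wx":0,"wy":0,"wz":0,"grip":0},{"tx":0,"ty":0,"tz":0,"wx":0,"wy":0,"wz":0,"grip":0},{"tx":0,"ty":0,"tz":0,"wx":0,"wy":0,"wz":0,"grip":0},{"tx":0,"ty":0,"tz":0,"wx":0,"wy":0,"wz":0,"grip":0},{"tx":0,"ty":0,"tz":0,"wx":0,"wy":0,"wz":0,"grip":0},{"tx":0,"ty":0,"tz":0,"wx":0,"wy":0,"wz":0,"grip":0},{"tx":0,"ty":0,"tz":0,"wx":0,"wy":0,"wz":0,"grip":0}]'
python3 - <<'E'
from h import *
import pickle
m=optics.camera_model('wrist');im=snap('wrist','w1.png');pickle.dump(m,open('w1.pkl','wb'))
for n in ['strap','nut','carrier','strap_grip','nut_grip']:
    for d in optics.trace('wrist',n)[:2]:
        ys,xs=np.nonzero(d['region']); print(n,round(d['conf'],2),np.round(d['bbox']),cv2.minAreaRect(np.c_[xs,ys].astype(np.float32)))
E
```

```text
time: 4.3
tcp_pos: [0.5249, 0.0141, 0.3517]
eef_rot: [180.0, 0.0, 78.3]
contact_force: [0.1, -1.0, -0.1]
opening: 0.504
finger_force: 0.0
strap 0.73 [218. 105. 301. 129.] ((258.5, 115.0), (24.0, 83.0), 90.0)
nut 0.57 [241. 106. 282. 126.] ((258.94891357421875, 115.02901458740234), (18.343032836914062, 40.57542037963867), 86.98721313476562)
carrier 0.69 [187.  64. 410. 163.] ((299.0514831542969, 112.63155364990234), (224.12095642089844, 98.58540344238281), 1.2453641891479492)
strap_grip 0.93 [216. 102. 300. 132.] ((258.5, 115.0), (24.0, 83.0), 90.0)
nut_grip 0.57 [241. 105. 279. 126.] ((259.4722900390625, 115.00154113769531), (18.249637603759766, 39.772003173828125), 86.8201675415039)
```

View pics/w1.png

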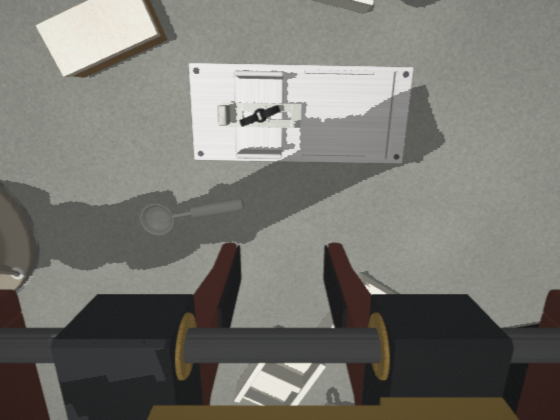

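```bash
python3 -m inch '[{"tx":0.01,"ty":-0.01,"tz":0.04,"wx":0,"wy":0,"wz":0,"grip":0},{"tx":0.01,"ty":-0.01,"tz":0.04,"wx":0,"wy":0,"wz":0,"grip":0},{"tx":0.01,"ty":-0.01,"tz":0.04,"wx":0,"wy":0,"wz":0,"grip":0},{"tx":0.01,"ty":-0.01,"tz":0.03,"wx":0,"wy":0,"wz":0,"grip":0},{"tx":0,"ty":0,"tz":0,"wx":0,"wy":0,"wz":0,"grip":0},{"tx":0,"ty":0,"tz":0,"wx":0,"wy":0,"wz":0,"grip":0},{"tx":0,"ty":0,"tz":0,"wx":0,"wy":0,"wz":0,"grip":0},{"tx":0,"ty":0,"tz":0,"wx":0,"wy":0,"wz":0,"grip":0},{"tx":0,"ty":0,"tz":0,"wx":0,"wy":0,"wz":0,"grip":0},{"tx":0,"ty":0,"tz":0,"wx":0,"wy":0,"wz":0,"grip":0}]'
python3 - <<'E'
from h import *
import pickle
m=optics.camera_model('wrist');im=snap('wrist','w2.png');pickle.dump(m,open('w2.pkl','wb'))
for n in ['strap','nut','carrier']:
    for d in optics.trace('wrist',n)[:1]:
        ys,xs=np.nonzero(d['region']); print(n,round(d['conf'],2),np.round(d['bbox']),cv2.minAreaRect(np.c_[xs,ys].astype(np.float32)))
E
```

```text
time: 5.85
tcp_pos: [0.4939, 0.0613, 0.2018]
eef_rot: [180.0, -0.0, 78.3]
contact_force: [0.1, -0.4, -0.1]
opening: 0.498
finger_force: 0.0
strap 0.72 [239. 149. 354. 188.] ((295.0, 167.5), (39.0, 118.0), 90.0)
nut 0.63 [272. 151. 329. 188.] ((294.9676818847656, 166.65847778320312), (26.625608444213867, 62.29282760620117), 70.55996704101562)
carrier 0.58 [190.  90. 510. 234.] ((348.83551025390625, 163.44546508789062), (317.9852600097656, 143.5004119873047), 1.0193902254104614)
```

View pics/w2.png

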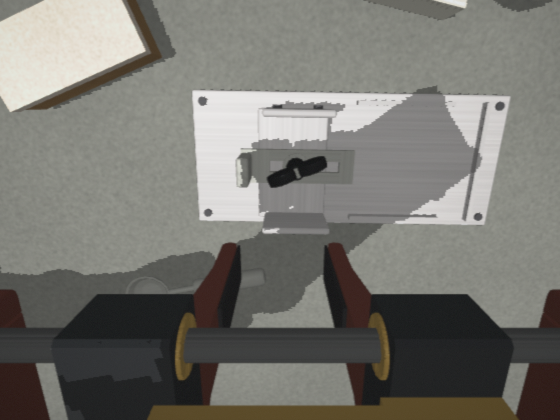

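```bash
python3 - <<'E'
from h import *
import pickle
m1=pickle.load(open('w1.pkl','rb'));m2=pickle.load(open('w2.pkl','rb'))
C1=[(190,64),(413,67),(410,163),(194,159)];C2=[(193,91),(510,97),(487,225),(199,223)]
print([ (tri([(m1,*a),(m2,*b)])*1000).round(1).tolist() for a,b in zip(C1,C2)])
for m,C in((m1,C1),(m2,C2)):
    w=np.array([px2w(m,*p,0.016)[:2] for p in C]);c=w.mean(0);e=w[1]-w[0]+w[2]-w[3]
    print(w.round(4).tolist(),c.round(4),np.linalg.norm(e)/2,np.degrees(np.arctan2(e[1],e[0])))
    th=np.arctan2(e[1],e[0]);ux=np.array([np.cos(th),np.sin(th)]);o=c+.05*ux;uy=np.array([-ux[1],ux[0]])
    print('origin',o.round(4))
    def car(u,v,z):
        d=px2w(m,u,v,z)[:2]-o; return (d@ux*1000).round(1),(d@uy*1000).round(1)
    if m is m1: print('tab',car(223,115,.083),'nut',car(259,115,.086),'toe',car(301,115,.05))
    else: print('tab L,R',car(236,170,.083),car(247,170,.083),'nut',car(297,171,.086),'ends',car(268,182,.08),car(327,161,.08),'toe',car(354,166,.05),'block front',car(327,140,.044))
print('nut tri',tri([(m1,260,115),(m2,297,171)]).round(4),'tab tri',tri([(m1,223,115),(m2,242,170)]).round(4))
E
```

```text
[[428.7, 168.7, 3.7], [721.3, 102.6, 16.2], [711.5, -32.5, -7.1], [407.1, 45.7, 34.3]]
[[0.432, 0.1667], [0.7216, 0.1031], [0.7056, -0.0249], [0.4021, 0.0439]] [0.5653 0.0722] 0.3038947086247155 -12.58980578916689
origin [0.6141 0.0613]
tab (np.float64(-148.1), np.float64(0.7)) nut (np.float64(-105.0), np.float64(1.4)) toe (np.float64(-53.3), np.float64(1.2))
[[0.4311, 0.1677], [0.7213, 0.1022], [0.6965, -0.0234], [0.4008, 0.0403]] [0.5624 0.0717] 0.30000060418178937 -12.435041360934445
origin [0.6113 0.0609]
tab L,R (np.float64(-151.8), np.float64(4.1)) (np.float64(-143.0), np.float64(4.2)) nut (np.float64(-103.3), np.float64(4.5)) ends (np.float64(-126.4), np.float64(-6.1)) (np.float64(-79.2), np.float64(11.7)) toe (np.float64(-50.6), np.float64(2.7)) block front (np.float64(-75.2), np.float64(24.7))
nut tri [0.5119 0.085  0.0723] tab tri [0.4667 0.0942 0.0679]
```

The strap lies fully forward (toe near (354,166), about x = -51 mm on the carrier) and the nut is about 110° loose. I'll push the strap back by its toe with closed fingers.

```bash
cat >> h.py <<'E'
O=np.array([0.612,0.0625]);YAW=-12.5
def cw(x,y=0):
    a=np.radians(YAW);return O+np.array([x*np.cos(a)-y*np.sin(a),x*np.sin(a)+y*np.cos(a)])
def wc(p):
    a=np.radians(YAW);d=np.array(p[:2])-O;return np.array([d[0]*np.cos(a)+d[1]*np.sin(a),-d[0]*np.sin(a)+d[1]*np.cos(a)]).round(4)
E
python3 -c "
from h import *
delta(*cw(-.025),.047,77.5)"
```

```text
t 6.0 tcp [0.4938 0.0614 0.2016] rot [-180.      0.     78.31] open 0.496 | tool shift [0.0254 0.0905 0.1546] turn wz 0.0142
```

```bash
python3 -m inch '[{"tx":0.0127,"ty":0.0453,"tz":0,"wx":0,"wy":0,"wz":0.014,"grip":-1},{"tx":0.0127,"ty":0.0453,"tz":0,"wx":0,"wy":0,"wz":0,"grip":-1},{"tx":0,"ty":0,"tz":0,"wx":0,"wy":0,"wz":0,"grip":-1},{"tx":0,"ty":0,"tz":0,"wx":0,"wy":0,"wz":0,"grip":-1},{"tx":0,"ty":0,"tz":0.035,"wx":0,"wy":0,"wz":0,"grip":-1},{"tx":0,"ty":0,"tz":0.04,"wx":0,"wy":0,"wz":0,"grip":-1},{"tx":0,"ty":0,"tz":0.04,"wx":0,"wy":0,"wz":0,"grip":-1},{"tx":0,"ty":0,"tz":0.04,"wx":0,"wy":0,"wz":0,"grip":-1},{"tx":0,"ty":0,"tz":0,"wx":0,"wy":0,"wz":0,"grip":-1},{"tx":0,"ty":0,"tz":0,"wx":0,"wy":0,"wz":0,"grip":-1}]'
python3 -m inch '[{"tx":0,"ty":-0.004,"tz":0,"wx":0,"wy":0,"wz":0,"grip":-1},{"tx":0,"ty":-0.004,"tz":0,"wx":0,"wy":0,"wz":0,"grip":-1},{"tx":0,"ty":-0.004,"tz":0,"wx":0,"wy":0,"wz":0,"grip":-1},{"tx":0,"ty":-0.004,"tz":0,"wx":0,"wy":0,"wz":0,"grip":-1},{"tx":0,"ty":-0.003,"tz":0,"wx":0,"wy":0,"wz":0,"grip":-1},{"tx":0,"ty":-0.003,"tz":0,"wx":0,"wy":0,"wz":0,"grip":-1},{"tx":0,"ty":-0.003,"tz":0,"wx":0,"wy":0,"wz":0,"grip":-1},{"tx":0,"ty":-0.003,"tz":0,"wx":0,"wy":0,"wz":0,"grip":-1},{"tx":0,"ty":-0.003,"tz":0,"wx":0,"wy":0,"wz":0,"grip":-1},{"tx":0,"ty":0,"tz":0,"wx":0,"wy":0,"wz":0,"grip":-1}]'
python3 - <<'E'
from h import *
delta();print(wc(r.observe()['tcp_pos']))
E
```

```text
time: 7.3
tcp_pos: [0.5881, 0.0676, 0.0483]
eef_rot: [179.9, -0.0, 77.5]
contact_force: [0.1, -0.6, -0.9]
opening: 0.008
finger_force: 0.0
time: 8.55
tcp_pos: [0.557, 0.0741, 0.0466]
eef_rot: [-180.0, 0.0, 77.5]
contact_force: [-0.1, -0.1, -0.3]
opening: 0.008
finger_force: 0.2
t 8.6 tcp [0.557  0.0741 0.0466] rot [-1.7997e+02  1.0000e-02  7.7530e+01] open 0.008 | tool shift [0. 0. 0.] turn wz 0
[-0.0562 -0.0006]
```

```bash
python3 -m inch '[{"tx":0,"ty":-0.001,"tz":0,"wx":0,"wy":0,"wz":0,"grip":-1},{"tx":0,"ty":-0.001,"tz":0,"wx":0,"wy":0,"wz":0,"grip":-1},{"tx":0,"ty":-0.001,"tz":0,"wx":0,"wy":0,"wz":0,"grip":-1},{"tx":0,"ty":-0.001,"tz":0,"wx":0,"wy":0,"wz":0,"grip":-1},{"tx":0,"ty":-0.001,"tz":0,"wx":0,"wy":0,"wz":0,"grip":-1},{"tx":0,"ty":0,"tz":0,"wx":0,"wy":0,"wz":0,"grip":-1},{"tx":0,"ty":0,"tz":0,"wx":0,"wy":0,"wz":0,"grip":-1},{"tx":0,"ty":0,"tz":0,"wx":0,"wy":0,"wz":0,"grip":-1},{"tx":0,"ty":0,"tz":0,"wx":0,"wy":0,"wz":0,"grip":-1},{"tx":0,"ty":0,"tz":0,"wx":0,"wy":0,"wz":0,"grip":-1}]'
python3 - <<'E'
from h import *
im=snap('wrist','w3.png');snap('top','t3.png')
for d in optics.trace('top','strap')[:2]: print(d['bbox'],d['conf'])
E
```

```text
time: 9.8
tcp_pos: [0.5524, 0.0749, 0.0466]
eef_rot: [-180.0, 0.0, 77.5]
contact_force: [-0.6, 0.2, -0.4]
opening: 0.002
finger_force: 0.0
[241.4, 234.1, 252.2, 248.2] 0.48
```

View pics/w3.png

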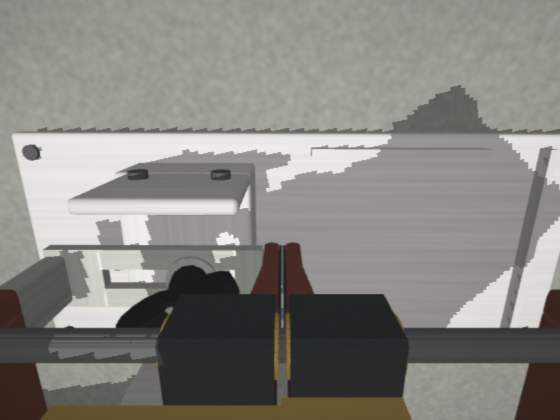

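The strap's toe (col 263) touches the fingers and is close to the block front (col 255). It needs to go a bit further.

```bash
python3 -m inch '[{"tx":0,"ty":-0.001,"tz":0,"wx":0,"wy":0,"wz":0,"grip":-1},{"tx":0,"ty":-0.001,"tz":0,"wx":0,"wy":0,"wz":0,"grip":-1},{"tx":0,"ty":-0.001,"tz":0,"wx":0,"wy":0,"wz":0,"grip":-1},{"tx":0,"ty":-0.001,"tz":0,"wx":0,"wy":0,"wz":0,"grip":-1},{"tx":0,"ty":0,"tz":0,"wx":0,"wy":0,"wz":0,"grip":-1},{"tx":0,"ty":0,"tz":0,"wx":0,"wy":0,"wz":0,"grip":-1},{"tx":0,"ty":0,"tz":0,"wx":0,"wy":0,"wz":0,"grip":-1},{"tx":0,"ty":0,"tz":0,"wx":0,"wy":0,"wz":0,"grip":-1},{"tx":0,"ty":0,"tz":0,"wx":0,"wy":0,"wz":0,"grip":-1},{"tx":0,"ty":0,"tz":0,"wx":0,"wy":0,"wz":0,"grip":-1}]'
python3 -m inch '[{"tx":0,"ty":-0.001,"tz":0,"wx":0,"wy":0,"wz":0,"grip":-1},{"tx":0,"ty":-0.001,"tz":0,"wx":0,"wy":0,"wz":0,"grip":-1},{"tx":0,"ty":0,"tz":0,"wx":0,"wy":0,"wz":0,"grip":-1},{"tx":0,"ty":0,"tz":0,"wx":0,"wy":0,"wz":0,"grip":-1},{"tx":0,"ty":0,"tz":0,"wx":0,"wy":0,"wz":0,"grip":-1},{"tx":0,"ty":0,"tz":0,"wx":0,"wy":0,"wz":0,"grip":-1},{"tx":0,"ty":0,"tz":0,"wx":0,"wy":0,"wz":0,"grip":-1},{"tx":0,"ty":0,"tz":0,"wx":0,"wy":0,"wz":0,"grip":-1},{"tx":0,"ty":0,"tz":0,"wx":0,"wy":0,"wz":0,"grip":-1},{"tx":0,"ty":0,"tz":0,"wx":0,"wy":0,"wz":0,"grip":-1}]'
python3 - <<'E'
from h import *
print(wc(r.observe()['tcp_pos']))
E
```

```text
time: 11.2
tcp_pos: [0.5489, 0.0758, 0.0467]
eef_rot: [180.0, -0.0, 77.5]
contact_force: [3.6, -1.9, -0.3]
opening: 0.011
finger_force: 1.6
time: 12.45
tcp_pos: [0.5484, 0.0761, 0.047]
eef_rot: [179.8, -0.1, 77.5]
contact_force: [6.7, -1.8, -2.9]
opening: 0.004
finger_force: 3.6
[-0.0651 -0.0005]
```

```bash
python3 -m inch '[{"tx":0,"ty":0.01,"tz":0,"wx":0,"wy":0,"wz":0,"grip":-1},{"tx":0,"ty":0,"tz":-0.04,"wx":0,"wy":0,"wz":0,"grip":-1},{"tx":0,"ty":0,"tz":-0.05,"wx":0,"wy":0,"wz":0,"grip":-1},{"tx":0,"ty":0,"tz":-0.05,"wx":0,"wy":0,"wz":0,"grip":-1},{"tx":0.025,"ty":0.008,"tz":-0.04,"wx":0,"wy":0,"wz":0,"grip":0.1},{"tx":0.035,"ty":0.01,"tz":0,"wx":0,"wy":0,"wz":0,"grip":0.1},{"tx":0.035,"ty":0.01,"tz":0,"wx":0,"wy":0,"wz":0.155,"grip":0.1},{"tx":0,"ty":0,"tz":0,"wx":0,"wy":0,"wz":0,"grip":0.1},{"tx":0,"ty":0,"tz":0,"wx":0,"wy":0,"wz":0,"grip":0.1},{"tx":0,"ty":0,"tz":0,"wx":0,"wy":0,"wz":0,"grip":0.1}]'
cat >> h.py <<'E'
def trays(k=4,z=0.04):
    m=optics.camera_model('wrist')
    for d in optics.trace('wrist','tray1')[:k]:
        ys,xs=np.nonzero(d['region']);h=cv2.convexHull(np.c_[xs,ys].astype(np.float32))[:,0].astype(float)
        w=np.array([px2w(m,*p,z)[:2] for p in h]).astype(np.float32)*1000
        c,s,a=cv2.minAreaRect(w); q=cv2.boxPoints((c,s,a)); e=q[1]-q[0],q[2]-q[1]; L=max(e,key=np.linalg.norm)
        print(round(d['conf'],2),np.round(d['bbox']).tolist(),'c mm',np.round(c,1),'size',np.round(s,1),'long yaw',np.degrees(np.arctan2(L[1],L[0])).round(1))
E
python3 - <<'E'
from h import *
delta();snap('wrist','w4.png');trays()
E
```

```text
time: 13.7
tcp_pos: [0.6039, 0.1594, 0.2263]
eef_rot: [-180.0, 0.1, 68.6]
contact_force: [-0.5, 0.4, 0.0]
opening: 0.548
finger_force: 0.0
t 13.7 tcp [0.6039 0.1594 0.2263] rot [-1.7997e+02  8.0000e-02  6.8600e+01] open 0.548 | tool shift [0. 0. 0.] turn wz 0
0.38 [153.0, 265.0, 257.0, 295.0] c mm [481.1  87.9] size [ 35.  116.8] long yaw -12.8
```

View pics/w4.png

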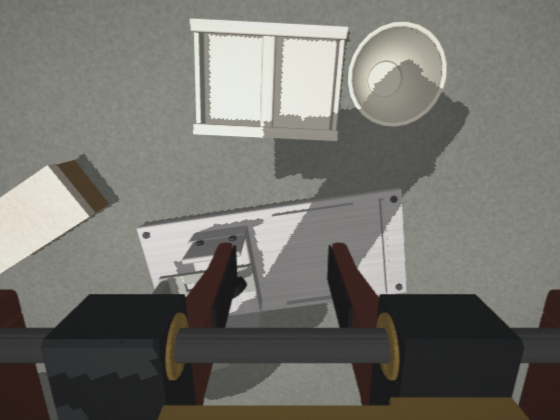

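```bash
cat >> h.py <<'E'
def quad(m,C,z=.04):
    w=np.array([px2w(m,*p,z)[:2] for p in C])*1000
    e=(w[1]-w[0]+w[2]-w[3])/2;f=(w[3]-w[0]+w[2]-w[1])/2
    yaw=np.degrees(np.arctan2(e[1],e[0]))
    print('centre',w.mean(0).round(1),'L',np.linalg.norm(e).round(1),'W',np.linalg.norm(f).round(1),'yaw',yaw.round(2),'perp',np.degrees(np.arctan2(f[1],f[0])).round(1))
    return w.mean(0)/1000,yaw
E
python3 - <<'E'
from h import *
import pickle
m=optics.camera_model('wrist');pickle.dump(m,open('w4.pkl','wb'))
c,y=quad(m,[(191,20),(348,28),(337,139),(193,133)])
print('divider mid',px2w(m,267,81,.036).round(4),px2w(m,270,36,.036).round(4),px2w(m,264,126,.036).round(4))
delta(*c,.15,y+90)
E
```

```text
centre [627.6 256.5] L 139.8 W 97.8 yaw -23.9 perp -114.6
divider mid [0.6278 0.2582 0.036 ] [0.6447 0.2927 0.036 ] [0.6095 0.2211 0.036 ]
t 13.8 tcp [0.6042 0.1596 0.2266] rot [-1.7999e+02  4.0000e-02  6.8580e+01] open 0.551 | tool shift [ 0.0988 -0.0135  0.0765] turn wz 0.0433
```

The network missed the tray here. By eye its corners are (191,20), (348,28), (337,139) and (193,133), and at a height of 40 mm they give 140 x 98 mm, which matches. The bowl is clear of it.

```bash
python3 -m inch '[{"tx":0.033,"ty":-0.0045,"tz":0.02,"wx":0,"wy":0,"wz":0,"grip":0.1},{"tx":0.033,"ty":-0.0045,"tz":0.03,"wx":0,"wy":0,"wz":0,"grip":0.1},{"tx":0.033,"ty":-0.0045,"tz":0.03,"wx":0,"wy":0,"wz":0,"grip":0.1},{"tx":0,"ty":0,"tz":0.03,"wx":0,"wy":0,"wz":0.043,"grip":0.1},{"tx":0,"ty":0,"tz":0.03,"wx":0,"wy":0,"wz":0,"grip":0.1},{"tx":0,"ty":0,"tz":0.03,"wx":0,"wy":0,"wz":0,"grip":0.1},{"tx":0,"ty":0,"tz":0.03,"wx":0,"wy":0,"wz":0,"grip":0.1},{"tx":0,"ty":0,"tz":0,"wx":0,"wy":0,"wz":0,"grip":0.1},{"tx":0,"ty":0,"tz":0,"wx":0,"wy":0,"wz":0,"grip":-1},{"tx":0,"ty":0,"tz":0,"wx":0,"wy":0,"wz":0,"grip":-1}]'
python3 -m inch '[{"tx":0,"ty":0,"tz":0,"wx":0,"wy":0,"wz":0,"grip":-1},{"tx":0,"ty":0,"tz":0,"wx":0,"wy":0,"wz":0,"grip":-1},{"tx":0,"ty":0,"tz":0,"wx":0,"wy":0,"wz":0,"grip":-1},{"tx":0,"ty":0,"tz":0,"wx":0,"wy":0,"wz":0,"grip":-1},{"tx":0,"ty":0,"tz":-0.03,"wx":0,"wy":0,"wz":0,"grip":-1},{"tx":0,"ty":0,"tz":-0.035,"wx":0,"wy":0,"wz":0,"grip":-1},{"tx":0,"ty":0,"tz":-0.035,"wx":0,"wy":0,"wz":0,"grip":-1},{"tx":0,"ty":0,"tz":0,"wx":0,"wy":0,"wz":-0.1,"grip":-1},{"tx":0,"ty":0,"tz":0,"wx":0,"wy":0,"wz":-0.1,"grip":-1},{"tx":0,"ty":0,"tz":0,"wx":0,"wy":0,"wz":0,"grip":-1}]'
python3 - <<'E'
from h import *
delta(*cw(0),.13,77.5)
E
```

```text
time: 15.05
tcp_pos: [0.6289, 0.2584, 0.0284]
eef_rot: [179.9, -0.1, 66.1]
contact_force: [-0.0, 0.7, -0.1]
opening: 0.363
finger_force: 0.0
time: 16.3
tcp_pos: [0.6274, 0.2575, 0.1258]
eef_rot: [-179.9, 0.0, 77.6]
contact_force: [0.2, -0.8, -2.5]
opening: 0.131
finger_force: 30.0
t 16.3 tcp [0.6274 0.2575 0.1258] rot [-1.7993e+02  5.0000e-02  7.7570e+01] open 0.131 | tool shift [-0.1937  0.0269 -0.0041] turn wz 0.0012
```

```bash
python3 -m inch '[{"tx":-0.03,"ty":0.005,"tz":0,"wx":0,"wy":0,"wz":0,"grip":-1},{"tx":-0.035,"ty":0.005,"tz":0,"wx":0,"wy":0,"wz":0,"grip":-1},{"tx":-0.035,"ty":0.005,"tz":0,"wx":0,"wy":0,"wz":0,"grip":-1},{"tx":-0.035,"ty":0.005,"tz":0,"wx":0,"wy":0,"wz":0,"grip":-1},{"tx":-0.035,"ty":0.005,"tz":0,"wx":0,"wy":0,"wz":0,"grip":-1},{"tx":-0.0237,"ty":0.0019,"tz":0,"wx":0,"wy":0,"wz":0,"grip":-1},{"tx":0,"ty":0,"tz":0,"wx":0,"wy":0,"wz":0,"grip":-1},{"tx":0,"ty":0,"tz":0,"wx":0,"wy":0,"wz":0,"grip":-1},{"tx":0,"ty":0,"tz":0,"wx":0,"wy":0,"wz":0,"grip":-1},{"tx":0,"ty":0,"tz":0,"wx":0,"wy":0,"wz":0,"grip":-1}]'
python3 - <<'E'
from h import *
delta(*cw(0),.05,77.5);snap('wrist','w5.png')
import pickle;pickle.dump(optics.camera_model('wrist'),open('w5.pkl','wb'))
E
```

```text
time: 17.55
tcp_pos: [0.6126, 0.0642, 0.1267]
eef_rot: [-180.0, -0.0, 77.7]
contact_force: [0.7, -0.2, -3.0]
opening: 0.131
finger_force: 30.0
t 17.6 tcp [0.6126 0.0642 0.1267] rot [-1.80e+02 -3.00e-02  7.77e+01] open 0.131 | tool shift [-0.0018 -0.0002  0.0767] turn wz 0.0035
```

View pics/w5.png

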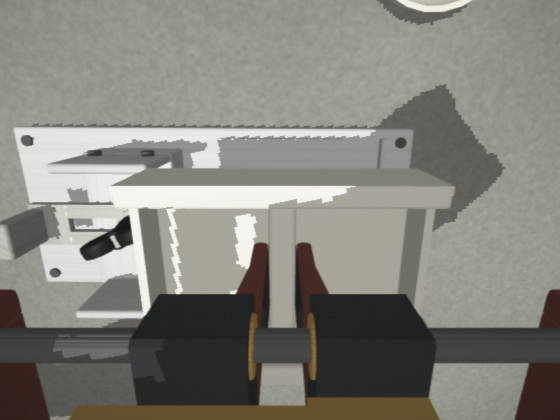

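```bash
python3 - <<'E'
from h import *
import pickle;m=pickle.load(open('w5.pkl','rb'))
zt=.1267-.0284+.04
for n,p,z in[('plate LB',(16,127),.016),('plate RB',(413,128),.016),('lip L',(114,186),zt),('lip R',(453,187),zt),('bottom L',(124,171),zt-.04),('bottom R',(432,169),zt-.04),('divider',(281,250),zt-.004)]:
    print(n,wc(px2w(m,*p,z)))
print('tcp',wc(r.observe()['tcp_pos']))
E
```

```text
plate LB [-0.198   0.0644]
plate RB [0.0977 0.0646]
lip L [-0.0689  0.0489]
lip R [0.0701 0.0489]
bottom L [-0.083   0.0474]
bottom R [0.0786 0.049 ]
divider [-0.0005  0.0188]
tcp [0.0003 0.0016]
```

Plate edges and tray lips measure aligned within 1 mm, so I'll lower straight down.

```bash
python3 -m inch '[{"tx":0.0005,"ty":0,"tz":0.02,"wx":0,"wy":0,"wz":0,"grip":-1},{"tx":0,"ty":0,"tz":0.02,"wx":0,"wy":0,"wz":0,"grip":-1},{"tx":0,"ty":0,"tz":0.015,"wx":0,"wy":0,"wz":0,"grip":-1},{"tx":0,"ty":0,"tz":0.01,"wx":0,"wy":0,"wz":0,"grip":-1},{"tx":0,"ty":0,"tz":0.008,"wx":0,"wy":0,"wz":0,"grip":-1},{"tx":0,"ty":0,"tz":0.005,"wx":0,"wy":0,"wz":0,"grip":-1},{"tx":0,"ty":0,"tz":0.0025,"wx":0,"wy":0,"wz":0,"grip":-1},{"tx":0,"ty":0,"tz":0.001,"wx":0,"wy":0,"wz":0,"grip":-1},{"tx":0,"ty":0,"tz":0,"wx":0,"wy":0,"wz":0,"grip":-1},{"tx":0,"ty":0,"tz":0,"wx":0,"wy":0,"wz":0,"grip":-1}]'
python3 -c "
from h import *
delta()"
```

```text
time: 18.85
tcp_pos: [0.613, 0.0635, 0.0454]
eef_rot: [180.0, -0.0, 77.6]
contact_force: [-0.4, 0.5, -2.8]
opening: 0.134
finger_force: 30.0
t 18.9 tcp [0.613  0.0635 0.0454] rot [ 1.7997e+02 -1.0000e-02  7.7620e+01] open 0.134 | tool shift [0. 0. 0.] turn wz 0
```

```bash
python3 -m inch '[{"tx":0,"ty":0,"tz":0.001,"wx":0,"wy":0,"wz":0,"grip":-1},{"tx":0,"ty":0,"tz":0.0005,"wx":0,"wy":0,"wz":0,"grip":-1},{"tx":0,"ty":0,"tz":0,"wx":0,"wy":0,"wz":0,"grip":-1},{"tx":0,"ty":0,"tz":0,"wx":0,"wy":0,"wz":0,"grip":0},{"tx":0,"ty":0,"tz":0,"wx":0,"wy":0,"wz":0,"grip":0},{"tx":0,"ty":0,"tz":0,"wx":0,"wy":0,"wz":0,"grip":0},{"tx":0,"ty":0,"tz":-0.03,"wx":0,"wy":0,"wz":0,"grip":0},{"tx":0,"ty":0,"tz":-0.04,"wx":0,"wy":0,"wz":0,"grip":0},{"tx":0,"ty":0,"tz":-0.04,"wx":0,"wy":0,"wz":0,"grip":0},{"tx":0,"ty":0,"tz":-0.04,"wx":0,"wy":0,"wz":0,"grip":0}]'
python3 - <<'E'
from h import *
snap('wrist','w6.png');import pickle;pickle.dump(optics.camera_model('wrist'),open('w6.pkl','wb'))
delta(*cw(-.196),.072,77.5)
E
```

```text
time: 20.1
tcp_pos: [0.6126, 0.0635, 0.1951]
eef_rot: [180.0, -0.0, 77.6]
contact_force: [1.0, 0.2, -1.1]
opening: 0.498
finger_force: 0.0
t 20.1 tcp [0.6154 0.0645 0.2008] rot [ 1.7956e+02 -1.6000e-01  7.7630e+01] open 0.504 | tool shift [-0.0027 -0.1999  0.1273] turn wz 0.0023
```

View pics/w6.png

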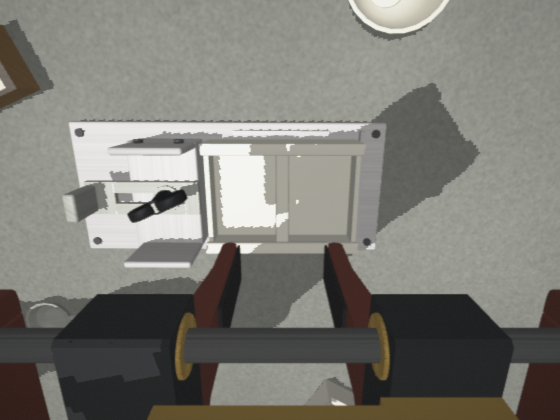

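The tray is seated (200–360, 140–250), with the strap back clear of it. Next I push the strap forward from behind the tab.

```bash
python3 -m inch '[{"tx":0,"ty":-0.05,"tz":0,"wx":0,"wy":0,"wz":0,"grip":-1},{"tx":0,"ty":-0.05,"tz":0,"wx":0,"wy":0,"wz":0,"grip":-1},{"tx":0,"ty":-0.05,"tz":0,"wx":0,"wy":0,"wz":0,"grip":-1},{"tx":-0.002,"ty":-0.05,"tz":0,"wx":0,"wy":0,"wz":0,"grip":-1},{"tx":0,"ty":0,"tz":0,"wx":0,"wy":0,"wz":0,"grip":-1},{"tx":0,"ty":0,"tz":0.03,"wx":0,"wy":0,"wz":0,"grip":-1},{"tx":0,"ty":0,"tz":0.03,"wx":0,"wy":0,"wz":0,"grip":-1},{"tx":0,"ty":0,"tz":0.03,"wx":0,"wy":0,"wz":0,"grip":-1},{"tx":0,"ty":0,"tz":0.035,"wx":0,"wy":0,"wz":0,"grip":-1},{"tx":0,"ty":0,"tz":0,"wx":0,"wy":0,"wz":0,"grip":-1}]'
python3 - <<'E'
from h import *
print(wc(r.observe()['tcp_pos']))
E
python3 -m inch '[{"tx":0,"ty":0.005,"tz":0,"wx":0,"wy":0,"wz":0,"grip":-1},{"tx":0,"ty":0.005,"tz":0,"wx":0,"wy":0,"wz":0,"grip":-1},{"tx":0,"ty":0.004,"tz":0,"wx":0,"wy":0,"wz":0,"grip":-1},{"tx":0,"ty":0.004,"tz":0,"wx":0,"wy":0,"wz":0,"grip":-1},{"tx":0,"ty":0.004,"tz":0,"wx":0,"wy":0,"wz":0,"grip":-1},{"tx":0,"ty":0.003,"tz":0,"wx":0,"wy":0,"wz":0,"grip":-1},{"tx":0,"ty":0.003,"tz":0,"wx":0,"wy":0,"wz":0,"grip":-1},{"tx":0,"ty":0.002,"tz":0,"wx":0,"wy":0,"wz":0,"grip":-1},{"tx":0,"ty":0.001,"tz":0,"wx":0,"wy":0,"wz":0,"grip":-1},{"tx":0,"ty":0,"tz":0,"wx":0,"wy":0,"wz":0,"grip":-1}]'
python3 - <<'E'
from h import *
print(wc(r.observe()['tcp_pos']))
E
```

```text
time: 21.4
tcp_pos: [0.4162, 0.1041, 0.067]
eef_rot: [-179.8, 0.1, 77.6]
contact_force: [0.2, -0.8, 0.4]
opening: 0.005
finger_force: 0.0
[-0.2001 -0.0018]
time: 22.65
tcp_pos: [0.4474, 0.0977, 0.0686]
eef_rot: [180.0, -0.0, 77.6]
contact_force: [-0.5, -0.6, 0.9]
opening: 0.006
finger_force: 0.3
[-0.1684 -0.0013]
```

```bash
python3 -m inch '[{"tx":0,"ty":0.001,"tz":0,"wx":0,"wy":0,"wz":0,"grip":-1},{"tx":0,"ty":0.001,"tz":0,"wx":0,"wy":0,"wz":0,"grip":-1},{"tx":0,"ty":0.001,"tz":0,"wx":0,"wy":0,"wz":0,"grip":-1},{"tx":0,"ty":0.001,"tz":0,"wx":0,"wy":0,"wz":0,"grip":-1},{"tx":0,"ty":0.001,"tz":0,"wx":0,"wy":0,"wz":0,"grip":-1},{"tx":0,"ty":0,"tz":0,"wx":0,"wy":0,"wz":0,"grip":-1},{"tx":0,"ty":0,"tz":0,"wx":0,"wy":0,"wz":0,"grip":-1},{"tx":0,"ty":0,"tz":0,"wx":0,"wy":0,"wz":0,"grip":-1},{"tx":0,"ty":0,"tz":0,"wx":0,"wy":0,"wz":0,"grip":-1},{"tx":0,"ty":0,"tz":0,"wx":0,"wy":0,"wz":0,"grip":-1}]'
python3 -m inch '[{"tx":0,"ty":0.001,"tz":0,"wx":0,"wy":0,"wz":0,"grip":-1},{"tx":0,"ty":0.001,"tz":0,"wx":0,"wy":0,"wz":0,"grip":-1},{"tx":0,"ty":0.001,"tz":0,"wx":0,"wy":0,"wz":0,"grip":-1},{"tx":0,"ty":0,"tz":0,"wx":0,"wy":0,"wz":0,"grip":-1},{"tx":0,"ty":0,"tz":0,"wx":0,"wy":0,"wz":0,"grip":-1},{"tx":0,"ty":0,"tz":0,"wx":0,"wy":0,"wz":0,"grip":-1},{"tx":0,"ty":0,"tz":0,"wx":0,"wy":0,"wz":0,"grip":-1},{"tx":0,"ty":0,"tz":0,"wx":0,"wy":0,"wz":0,"grip":-1},{"tx":0,"ty":0,"tz":0,"wx":0,"wy":0,"wz":0,"grip":-1},{"tx":0,"ty":0,"tz":0,"wx":0,"wy":0,"wz":0,"grip":-1}]'
python3 - <<'E'
from h import *
print(wc(r.observe()['tcp_pos']))
E
```

```text
time: 23.9
tcp_pos: [0.4523, 0.0967, 0.0687]
eef_rot: [180.0, -0.0, 77.6]
contact_force: [-1.1, -0.2, -0.6]
opening: 0.007
finger_force: 0.1
time: 25.15
tcp_pos: [0.4533, 0.0964, 0.0685]
eef_rot: [-179.8, 0.1, 77.7]
contact_force: [-8.5, 1.9, 6.0]
opening: 0.002
finger_force: 4.2
[-0.1623 -0.0012]
```

```bash
python3 -m inch '[{"tx":0,"ty":-0.012,"tz":0,"wx":0,"wy":0,"wz":0,"grip":-1},{"tx":0,"ty":0,"tz":-0.04,"wx":0,"wy":0,"wz":0,"grip":-1},{"tx":0,"ty":0,"tz":-0.05,"wx":0,"wy":0,"wz":0,"grip":-1},{"tx":0,"ty":0.02,"tz":-0.03,"wx":0,"wy":0,"wz":0,"grip":-0.2},{"tx":0.001,"ty":0.035,"tz":0,"wx":0,"wy":0,"wz":0,"grip":-0.2},{"tx":0,"ty":0.017,"tz":0,"wx":0,"wy":0,"wz":0,"grip":-0.2},{"tx":0,"ty":0,"tz":0,"wx":0,"wy":0,"wz":-0.18,"grip":-0.2},{"tx":0,"ty":0,"tz":0,"wx":0,"wy":0,"wz":-0.18,"grip":-0.2},{"tx":0,"ty":0,"tz":0,"wx":0,"wy":0,"wz":-0.18,"grip":-0.2},{"tx":0,"ty":0,"tz":0,"wx":0,"wy":0,"wz":-0.18,"grip":-0.2}]'
python3 -m inch '[{"tx":0,"ty":0,"tz":0,"wx":0,"wy":0,"wz":-0.18,"grip":-0.2},{"tx":0,"ty":0,"tz":0,"wx":0,"wy":0,"wz":-0.18,"grip":-0.2},{"tx":0,"ty":0,"tz":0,"wx":0,"wy":0,"wz":-0.18,"grip":-0.2},{"tx":0,"ty":0,"tz":0,"wx":0,"wy":0,"wz":-0.18,"grip":-0.2},{"tx":0,"ty":0,"tz":0,"wx":0,"wy":0,"wz":-0.18,"grip":-0.2},{"tx":0,"ty":0,"tz":0,"wx":0,"wy":0,"wz":-0.18,"grip":-0.2},{"tx":0,"ty":0,"tz":0,"wx":0,"wy":0,"wz":-0.13,"grip":-0.2},{"tx":0,"ty":0,"tz":0,"wx":0,"wy":0,"wz":0,"grip":-0.2},{"tx":0,"ty":0,"tz":0,"wx":0,"wy":0,"wz":0,"grip":-0.2},{"tx":0,"ty":0,"tz":0,"wx":0,"wy":0,"wz":0,"grip":-0.2}]'
python3 - <<'E'
from h import *
import pickle
m=pickle.load(open('w6.pkl','rb'))
a,b=px2w(m,133,214,.082),px2w(m,182,197,.082);print('blade w6',wc((a+b)/2),np.degrees(np.arctan2(*(b-a)[1::-1])))
delta(*cw(-.102),.078)
snap('wrist','w7.png');pickle.dump(optics.camera_model('wrist'),open('w7.pkl','wb'))
for d in optics.trace('wrist','nut')[:2]:
    ys,xs=np.nonzero(d['region']);print(d['conf'],cv2.minAreaRect(np.c_[xs,ys].astype(np.float32)))
E
```

```text
time: 26.4
tcp_pos: [0.513, 0.0844, 0.1878]
eef_rot: [-179.9, -0.0, 119.3]
contact_force: [-0.5, 0.3, 0.5]
opening: 0.4
finger_force: 0.0
time: 27.65
tcp_pos: [0.5138, 0.0842, 0.1886]
eef_rot: [-180.0, -0.0, -171.9]
contact_force: [-0.2, 0.6, 0.5]
opening: 0.398
finger_force: 0.0
blade w6 [-0.0986  0.0029] 6.769028976559384
t 27.6 tcp [0.5138 0.0842 0.1886] rot [-179.98   -0.   -171.87] open 0.398 | tool shift [0.0013 0.0006 0.1106] turn wz 0
0.58 ((283.0, 204.5), (61.0, 26.0), 90.0)
```

View pics/w7.png

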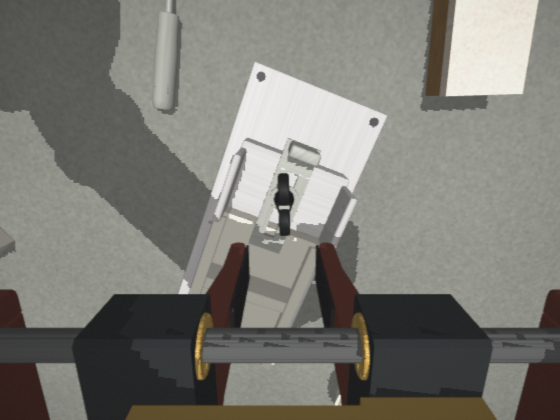

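```bash
python3 - <<'E'
from h import *
import pickle
m=pickle.load(open('w7.pkl','rb'))
p=px2w(m,284,203,.084);q=px2w(m,302,157,.083);print(p.round(4),wc(p),'tab',wc(q));delta(p[0],p[1],.078)
E
python3 -m inch '[{"tx":0,"ty":0,"tz":0.03,"wx":0,"wy":0,"wz":0,"grip":-0.2},{"tx":0,"ty":0,"tz":0.03,"wx":0,"wy":0,"wz":0,"grip":-0.2},{"tx":0,"ty":0,"tz":0.02,"wx":0,"wy":0,"wz":0,"grip":-0.2},{"tx":0,"ty":0,"tz":0,"wx":0,"wy":0,"wz":0,"grip":-0.2},{"tx":0,"ty":0,"tz":0,"wx":0,"wy":0,"wz":0,"grip":-0.2},{"tx":0,"ty":0,"tz":0,"wx":0,"wy":0,"wz":0,"grip":-0.2},{"tx":0,"ty":0,"tz":0,"wx":0,"wy":0,"wz":0,"grip":-0.2},{"tx":0,"ty":0,"tz":0,"wx":0,"wy":0,"wz":0,"grip":-0.2},{"tx":0,"ty":0,"tz":0,"wx":0,"wy":0,"wz":0,"grip":-0.2},{"tx":0,"ty":0,"tz":0,"wx":0,"wy":0,"wz":0,"grip":-0.2}]'
```

```text
[0.5066 0.0844 0.084 ] [-0.1077 -0.0015] tab [-0.1458 -0.0015]
t 27.8 tcp [0.5138 0.0842 0.1887] rot [-179.98    0.   -171.84] open 0.399 | tool shift [0.0072 0.0012 0.1107] turn wz 0
time: 29.0
tcp_pos: [0.5139, 0.0841, 0.1087]
eef_rot: [-180.0, 0.0, -171.8]
contact_force: [0.4, 1.1, -0.5]
opening: 0.4
finger_force: 0.0
```

```bash
python3 -m inch '[{"tx":0.0015,"ty":0.0005,"tz":0.015,"wx":0,"wy":0,"wz":0,"grip":-0.2},{"tx":0,"ty":0,"tz":0.0155,"wx":0,"wy":0,"wz":0,"grip":-0.2},{"tx":0,"ty":0,"tz":0,"wx":0,"wy":0,"wz":0,"grip":-0.2},{"tx":0,"ty":0,"tz":0,"wx":0,"wy":0,"wz":0,"grip":-1},{"tx":0,"ty":0,"tz":0,"wx":0,"wy":0,"wz":0,"grip":-1},{"tx":0,"ty":0,"tz":0,"wx":0,"wy":0,"wz":0,"grip":-1},{"tx":0,"ty":0,"tz":0,"wx":0,"wy":0,"wz":0,"grip":-1},{"tx":0,"ty":0,"tz":0,"wx":0,"wy":0,"wz":0,"grip":-1},{"tx":0,"ty":0,"tz":0,"wx":0,"wy":0,"wz":0,"grip":-1},{"tx":0,"ty":0,"tz":0,"wx":0,"wy":0,"wz":0,"grip":-1}]'
python3 -c "
from h import *
print(r.observe()['ft_torque'],wc(r.observe()['tcp_pos']))"
```

```text
time: 30.25
tcp_pos: [0.5126, 0.0855, 0.0785]
eef_rot: [179.9, 0.1, -171.8]
contact_force: [-0.6, 4.4, -0.1]
opening: 0.101
finger_force: 30.0
[ 1.19684492 -0.18282189  0.00730058] [-0.102   0.0009]
```

```bash
python3 -m inch '[{"tx":0,"ty":0.0015,"tz":0,"wx":0,"wy":0,"wz":0.05,"grip":-1},{"tx":0,"ty":0,"tz":0,"wx":0,"wy":0,"wz":0.15,"grip":-1},{"tx":0,"ty":0,"tz":0,"wx":0,"wy":0,"wz":0.15,"grip":-1},{"tx":0,"ty":0,"tz":0,"wx":0,"wy":0,"wz":0.15,"grip":-1},{"tx":0,"ty":0,"tz":0,"wx":0,"wy":0,"wz":0.15,"grip":-1},{"tx":0,"ty":0,"tz":0,"wx":0,"wy":0,"wz":0.15,"grip":-1},{"tx":0,"ty":0,"tz":0,"wx":0,"wy":0,"wz":0.15,"grip":-1},{"tx":0,"ty":0,"tz":0,"wx":0,"wy":0,"wz":0.15,"grip":-1},{"tx":0,"ty":0,"tz":0,"wx":0,"wy":0,"wz":0.15,"grip":-1},{"tx":0,"ty":0,"tz":0,"wx":0,"wy":0,"wz":0,"grip":-1}]'
python3 -c "
from h import *
delta(yaw=77.5);print(r.observe()['ft_torque'],wc(r.observe()['tcp_pos']))"
```

```text
time: 31.5
tcp_pos: [0.512, 0.0843, 0.0785]
eef_rot: [-179.9, 0.1, 116.6]
contact_force: [-1.7, -2.9, 6.6]
opening: 0.103
finger_force: 30.0
t 31.5 tcp [0.512  0.0843 0.0785] rot [-1.7989e+02  1.4000e-01  1.1658e+02] open 0.103 | tool shift [0. 0. 0.] turn wz 0.6821
[-0.50207852  0.38119196 -0.00635514] [-0.1024 -0.0004]
```

```bash
python3 -m inch '[{"tx":0,"ty":0,"tz":0,"wx":0,"wy":0,"wz":0.15,"grip":-1},{"tx":0,"ty":0,"tz":0,"wx":0,"wy":0,"wz":0.15,"grip":-1},{"tx":0,"ty":0,"tz":0,"wx":0,"wy":0,"wz":0.15,"grip":-1},{"tx":0,"ty":0,"tz":0,"wx":0,"wy":0,"wz":0.12,"grip":-1},{"tx":0,"ty":0,"tz":0,"wx":0,"wy":0,"wz":0.08,"grip":-1},{"tx":0,"ty":0,"tz":0,"wx":0,"wy":0,"wz":0.03,"grip":-1},{"tx":0,"ty":0,"tz":0,"wx":0,"wy":0,"wz":0,"grip":-1},{"tx":0,"ty":0,"tz":0,"wx":0,"wy":0,"wz":0,"grip":-1},{"tx":0,"ty":0,"tz":0,"wx":0,"wy":0,"wz":0,"grip":-1},{"tx":0,"ty":0,"tz":0,"wx":0,"wy":0,"wz":0,"grip":-1}]'
python3 -c "
from h import *
delta(yaw=77.5);print(r.observe()['ft_torque'],wc(r.observe()['tcp_pos']))"
python3 -m inch '[{"tx":0,"ty":0,"tz":0,"wx":0,"wy":0,"wz":0.03,"grip":-1},{"tx":0,"ty":0,"tz":0,"wx":0,"wy":0,"wz":0.03,"grip":-1},{"tx":0,"ty":0,"tz":0,"wx":0,"wy":0,"wz":0.02,"grip":-1},{"tx":0,"ty":0,"tz":0,"wx":0,"wy":0,"wz":0,"grip":-1},{"tx":0,"ty":0,"tz":0,"wx":0,"wy":0,"wz":0,"grip":-1},{"tx":0,"ty":0,"tz":0,"wx":0,"wy":0,"wz":0,"grip":-1},{"tx":0,"ty":0,"tz":0,"wx":0,"wy":0,"wz":0,"grip":-1},{"tx":0,"ty":0,"tz":0,"wx":0,"wy":0,"wz":0,"grip":-1},{"tx":0,"ty":0,"tz":0,"wx":0,"wy":0,"wz":0,"grip":-1},{"tx":0,"ty":0,"tz":0,"wx":0,"wy":0,"wz":0,"grip":-1}]'
python3 -c "
from h import *
delta(yaw=77.5);print(r.observe()['ft_torque'],wc(r.observe()['tcp_pos']))"
```

```text
time: 32.75
tcp_pos: [0.5112, 0.0842, 0.0784]
eef_rot: [-179.9, 0.2, 77.7]
contact_force: [-4.2, -2.9, 10.0]
opening: 0.101
finger_force: 30.0
t 32.8 tcp [0.5112 0.0842 0.0784] rot [-179.91    0.2    77.75] open 0.101 | tool shift [0. 0. 0.] turn wz 0.0043
[-0.58197508  0.94160201 -0.05111019] [-0.1031 -0.0006]
time: 34.0
tcp_pos: [0.5112, 0.0842, 0.0784]
eef_rot: [-179.9, 0.2, 73.3]
contact_force: [-4.4, -3.7, 9.9]
opening: 0.106
finger_force: 31.2
t 34.0 tcp [0.5112 0.0842 0.0784] rot [-179.95    0.23   73.3 ] open 0.106 | tool shift [0. 0. 0.] turn wz -0.0733
[-0.65554573  0.87663254  0.6918073 ] [-0.1031 -0.0006]
```

```bash
python3 -m inch '[{"tx":0,"ty":0,"tz":0,"wx":0,"wy":0,"wz":0,"grip":-0.2},{"tx":0,"ty":0,"tz":0,"wx":0,"wy":0,"wz":0,"grip":-0.2},{"tx":0,"ty":0,"tz":0,"wx":0,"wy":0,"wz":0,"grip":-0.2},{"tx":0,"ty":0,"tz":-0.02,"wx":0,"wy":0,"wz":0,"grip":-0.2},{"tx":0,"ty":0,"tz":-0.05,"wx":0,"wy":0,"wz":0,"grip":-0.2},{"tx":0,"ty":0,"tz":-0.055,"wx":0,"wy":0,"wz":0,"grip":-0.2},{"tx":0,"ty":0,"tz":-0.055,"wx":0,"wy":0,"wz":0,"grip":-0.2},{"tx":0,"ty":0,"tz":-0.055,"wx":0,"wy":0,"wz":0,"grip":-0.2},{"tx":-0.04,"ty":0.011,"tz":-0.03,"wx":0,"wy":0,"wz":0,"grip":0.1},{"tx":-0.05,"ty":0.014,"tz":0,"wx":0,"wy":0,"wz":0,"grip":0.1}]'
python3 - <<'E'
from h import *
import pickle
m=optics.camera_model('wrist');im=optics.get_image('wrist');pickle.dump(m,open('w8.pkl','wb'));cv2.imwrite('pics/w8.png',im)
E
python3 -m inch '[{"tx":-0.055,"ty":0.0154,"tz":0,"wx":0,"wy":0,"wz":0,"grip":0.1},{"tx":-0.055,"ty":0.0154,"tz":0,"wx":0,"wy":0,"wz":0,"grip":0.1},{"tx":-0.055,"ty":0.0154,"tz":0,"wx":0,"wy":0,"wz":0,"grip":0.1},{"tx":-0.055,"ty":0.0154,"tz":0,"wx":0,"wy":0,"wz":0,"grip":0.1},{"tx":-0.055,"ty":0.0154,"tz":0,"wx":0,"wy":0,"wz":0,"grip":0.1},{"tx":-0.055,"ty":0.0154,"tz":0,"wx":0,"wy":0,"wz":0,"grip":0.1},{"tx":-0.055,"ty":0.0154,"tz":0,"wx":0,"wy":0,"wz":0,"grip":0.1},{"tx":-0.02,"ty":0.004,"tz":0,"wx":0,"wy":0,"wz":0,"grip":0.1},{"tx":0,"ty":0,"tz":0,"wx":0,"wy":0,"wz":0,"grip":0.1},{"tx":0,"ty":0,"tz":0,"wx":0,"wy":0,"wz":0,"grip":0.1}]'
python3 - <<'E'
from h import *
import pickle
delta();m=optics.camera_model('wrist');im=optics.get_image('wrist');pickle.dump(m,open('w9.pkl','wb'));trays()
a=cv2.imread('pics/w8.png'); cv2.imwrite('pics/w9.png',np.hstack([cv2.resize(a[40:300,100:480],(240,164)).__class__ and np.pad(cv2.resize(a[40:300,100:480],(240,164)),((0,256),(0,0),(0,0))),im]))
E
```

```text
time: 35.25
tcp_pos: [0.5111, -0.0071, 0.3462]
eef_rot: [179.7, -0.1, 73.2]
contact_force: [0.8, -0.1, 0.2]
opening: 0.544
finger_force: 0.0
time: 36.55
tcp_pos: [0.4995, -0.425, 0.3432]
eef_rot: [180.0, -0.1, 73.2]
contact_force: [-0.5, -0.5, 0.5]
opening: 0.552
finger_force: 0.0
t 36.5 tcp [ 0.4995 -0.425   0.3432] rot [ 1.800e+02 -7.000e-02  7.321e+01] open 0.552 | tool shift [0. 0. 0.] turn wz 0
0.86 [261.0, 0.0, 385.0, 99.0] c mm [ 593.4 -283. ] size [128.8 100.4] long yaw 45.6
0.56 [172.0, 52.0, 281.0, 187.0] c mm [ 443.7 -350.5] size [137.8 101.4] long yaw 49.6
```

View pics/w9.png

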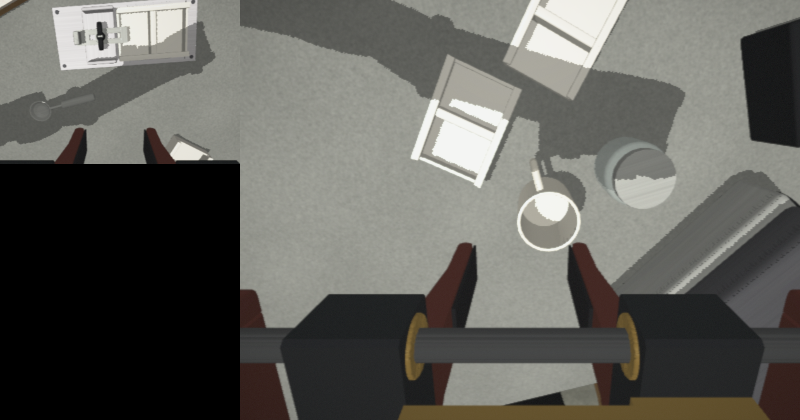

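The crop on the left shows the blade across the carrier (tight) and the strap over the tray. In the main view tray C is at (466,120), tray A at (565,45), and the mug and jar are clear of them. I'll turn and take a closer look at tray C.

```bash
python3 -m inch '[{"tx":0.01,"ty":0.015,"tz":0,"wx":0,"wy":0,"wz":-0.165,"grip":0.1},{"tx":0,"ty":0,"tz":0,"wx":0,"wy":0,"wz":-0.165,"grip":0.1},{"tx":0,"ty":0,"tz":0.02,"wx":0,"wy":0,"wz":-0.165,"grip":0.1},{"tx":0,"ty":0,"tz":0.02,"wx":0,"wy":0,"wz":-0.165,"grip":0.1},{"tx":0,"ty":0,"tz":0.02,"wx":0,"wy":0,"wz":-0.165,"grip":0.1},{"tx":0,"ty":0,"tz":0.02,"wx":0,"wy":0,"wz":-0.165,"grip":0.1},{"tx":0,"ty":0,"tz":0.02,"wx":0,"wy":0,"wz":-0.165,"grip":0.1},{"tx":0,"ty":0,"tz":0,"wx":0,"wy":0,"wz":0,"grip":0.1},{"tx":0,"ty":0,"tz":0,"wx":0,"wy":0,"wz":0,"grip":0.1},{"tx":0,"ty":0,"tz":0,"wx":0,"wy":0,"wz":0,"grip":0.1}]'
python3 - <<'E'
from h import *
import pickle
m=optics.camera_model('wrist');im=snap('wrist','w10.png');pickle.dump(m,open('w10.pkl','wb'));trays();delta(.4437,-.3505,.0275,139.6)
E
```

```text
time: 37.9
tcp_pos: [0.5165, -0.4222, 0.2445]
eef_rot: [180.0, 0.1, 139.1]
contact_force: [0.5, -0.7, 0.3]
opening: 0.549
finger_force: 0.0
0.9 [217.0, 21.0, 363.0, 135.0] c mm [ 443.3 -351.3] size [139.3 100.4] long yaw 48.8
0.79 [359.0, 99.0, 516.0, 203.0] c mm [ 595.5 -281.1] size [151.5 102.3] long yaw 46.2
t 38.0 tcp [ 0.5163 -0.4223  0.2441] rot [-1.8000e+02  8.0000e-02  1.3917e+02] open 0.55 | tool shift [0.1022 0.0069 0.2165] turn wz -0.0076
```

View pics/w10.png

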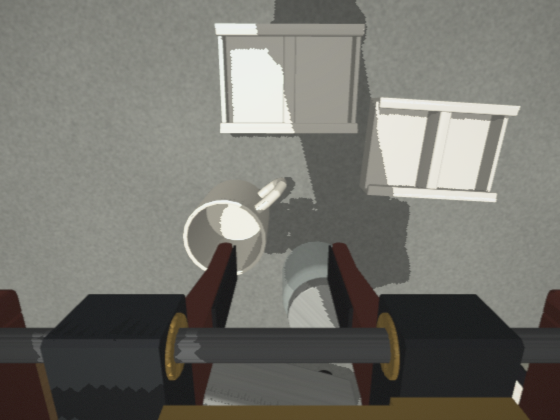

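```bash
python3 -m inch '[{"tx":0.04,"ty":0.003,"tz":0,"wx":0,"wy":0,"wz":0,"grip":0.1},{"tx":0.04,"ty":0.003,"tz":0,"wx":0,"wy":0,"wz":0,"grip":0.1},{"tx":0.023,"ty":0.001,"tz":0.03,"wx":0,"wy":0,"wz":0,"grip":0.1},{"tx":0,"ty":0,"tz":0.05,"wx":0,"wy":0,"wz":0,"grip":0.1},{"tx":0,"ty":0,"tz":0.05,"wx":0,"wy":0,"wz":0,"grip":0.1},{"tx":0,"ty":0,"tz":0.05,"wx":0,"wy":0,"wz":0,"grip":0.1},{"tx":0,"ty":0,"tz":0.036,"wx":0,"wy":0,"wz":0,"grip":0.1},{"tx":0,"ty":0,"tz":0,"wx":0,"wy":0,"wz":0,"grip":0.1},{"tx":0,"ty":0,"tz":0,"wx":0,"wy":0,"wz":0,"grip":-1},{"tx":0,"ty":0,"tz":0,"wx":0,"wy":0,"wz":0,"grip":-1}]'
python3 -m inch '[{"tx":0,"ty":0,"tz":0,"wx":0,"wy":0,"wz":0,"grip":-1},{"tx":0,"ty":0,"tz":0,"wx":0,"wy":0,"wz":0,"grip":-1},{"tx":0,"ty":0,"tz":0,"wx":0,"wy":0,"wz":0,"grip":-1},{"tx":0,"ty":0,"tz":0,"wx":0,"wy":0,"wz":0,"grip":-1},{"tx":0,"ty":0,"tz":-0.04,"wx":0,"wy":0,"wz":0,"grip":-1},{"tx":0,"ty":0,"tz":-0.05,"wx":0,"wy":0,"wz":0,"grip":-1},{"tx":0,"ty":0,"tz":-0.05,"wx":0,"wy":0,"wz":0,"grip":-1},{"tx":0,"ty":0,"tz":-0.05,"wx":0,"wy":0,"wz":0.1,"grip":-1},{"tx":0,"ty":0,"tz":0,"wx":0,"wy":0,"wz":0.15,"grip":-1},{"tx":0,"ty":0,"tz":0,"wx":0,"wy":0,"wz":0.15,"grip":-1}]'
python3 - <<'E'
from h import *
delta(*cw(.045),.165,77.5)
E
```

```text
time: 39.25
tcp_pos: [0.4436, -0.3506, 0.0291]
eef_rot: [180.0, 0.2, 139.2]
contact_force: [-0.3, -0.4, 0.1]
opening: 0.362
finger_force: 0.0
time: 40.5
tcp_pos: [0.4421, -0.3497, 0.2176]
eef_rot: [-180.0, 0.0, 116.0]
contact_force: [-0.6, 0.8, -2.1]
opening: 0.135
finger_force: 30.0
t 40.5 tcp [ 0.4421 -0.3497  0.2176] rot [-1.80e+02  3.00e-02  1.16e+02] open 0.135 | tool shift [0.268  0.3686 0.0524] turn wz 0.672
```

```bash
python3 -m inch '[{"tx":0,"ty":0,"tz":0,"wx":0,"wy":0,"wz":0.168,"grip":-1},{"tx":0,"ty":0,"tz":0,"wx":0,"wy":0,"wz":0.168,"grip":-1},{"tx":0,"ty":0,"tz":0,"wx":0,"wy":0,"wz":0.168,"grip":-1},{"tx":0,"ty":0,"tz":0,"wx":0,"wy":0,"wz":0.168,"grip":-1},{"tx":0.04,"ty":0.011,"tz":0,"wx":0,"wy":0,"wz":0,"grip":-1},{"tx":0.05,"ty":0.014,"tz":0,"wx":0,"wy":0,"wz":0,"grip":-1},{"tx":0.05,"ty":0.014,"tz":0,"wx":0,"wy":0,"wz":0,"grip":-1},{"tx":0.05,"ty":0.014,"tz":0,"wx":0,"wy":0,"wz":0,"grip":-1},{"tx":0.05,"ty":0.014,"tz":0,"wx":0,"wy":0,"wz":0,"grip":-1},{"tx":0.05,"ty":0.014,"tz":0,"wx":0,"wy":0,"wz":0,"grip":-1}]'
python3 -m inch '[{"tx":0.05,"ty":0.014,"tz":0,"wx":0,"wy":0,"wz":0,"grip":-1},{"tx":0.05,"ty":0.014,"tz":0,"wx":0,"wy":0,"wz":0,"grip":-1},{"tx":0.04,"ty":0.011,"tz":0,"wx":0,"wy":0,"wz":0,"grip":-1},{"tx":0.009,"ty":0.001,"tz":0.02,"wx":0,"wy":0,"wz":0,"grip":-1},{"tx":0,"ty":0,"tz":0.02,"wx":0,"wy":0,"wz":0,"grip":-1},{"tx":0,"ty":0,"tz":0.02,"wx":0,"wy":0,"wz":0,"grip":-1},{"tx":0,"ty":0,"tz":0,"wx":0,"wy":0,"wz":0,"grip":-1},{"tx":0,"ty":0,"tz":0,"wx":0,"wy":0,"wz":0,"grip":-1},{"tx":0,"ty":0,"tz":0,"wx":0,"wy":0,"wz":0,"grip":-1},{"tx":0,"ty":0,"tz":0,"wx":0,"wy":0,"wz":0,"grip":-1}]'
python3 - <<'E'
from h import *
import pickle
delta(*cw(.045),.165,77.5)
pickle.dump(optics.camera_model('wrist'),open('w11.pkl','wb'));snap('wrist','w11.png')
E
```

```text
time: 41.75
tcp_pos: [0.583, -0.082, 0.2167]
eef_rot: [-179.9, 0.0, 77.8]
contact_force: [0.6, -0.8, -0.9]
opening: 0.131
finger_force: 30.0
time: 43.0
tcp_pos: [0.6539, 0.0538, 0.158]
eef_rot: [179.9, -0.0, 77.8]
contact_force: [-0.4, -0.1, -1.5]
opening: 0.135
finger_force: 30.0
t 43.0 tcp [0.6539 0.0538 0.158 ] rot [ 1.7993e+02 -2.0000e-02  7.7780e+01] open 0.135 | tool shift [-0.0006  0.0022 -0.007 ] turn wz 0.0049
```

View pics/w11.png

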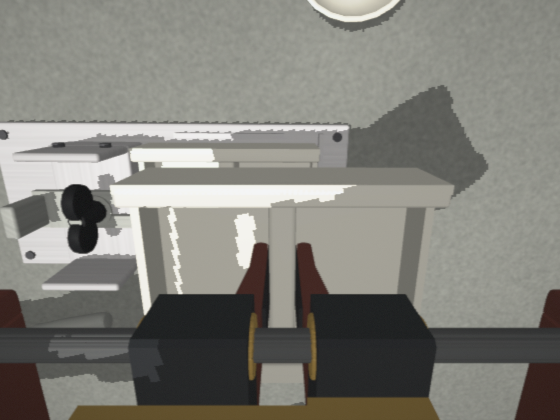

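The nut blade lies across the carrier (tight) and the seated tray is under the held one. I'll compare their lip edges.

```bash
python3 - <<'E'
from h import *
import pickle;m=pickle.load(open('w11.pkl','rb'));m6=pickle.load(open('w6.pkl','rb'));m9=pickle.load(open('w9.pkl','rb'))
im=cv2.imread('pics/w11.png')
zt=.158-.0291+.04
for n,p,z in[('plate RB',(350,125),.016),('plate at 150',(150,125),.016),('seated L',(131,150),.056),('seated R',(320,152),.056),('held L',(114,186),zt),('held R',(453,187),zt)]: print(n,wc(px2w(m,*p,z)))
for n,p,z in [('seated w6',(203,142),.056),('R',(363,145),.056),('BL',(206,252),.056),('BR',(356,249),.056),('plate',(69,122),.016),('plateR',(386,125),.016)]: print(n,wc(px2w(m6,*p,z)))
print('tcp',wc(r.observe()['tcp_pos']))
g=im[:,:,1].astype(int)
for c in (200,250,300): print(c,g[118:215:1,c].tolist())
E
```

```text
plate RB [0.0993 0.064 ]
plate at 150 [-0.0674  0.0632]
seated L [-0.0681  0.0476]
seated R [0.0705 0.0468]
held L [-0.0269  0.0477]
held R [0.1129 0.0479]
seated w6 [-0.0636  0.0518]
R [0.0734 0.0494]
BL [-0.0675 -0.0505]
BR [ 0.0738 -0.0476]
plate [-0.1985  0.0662]
plateR [0.1042 0.064 ]
tcp [0.0427 0.0006]
200 [157, 158, 157, 151, 124, 122, 183, 214, 227, 230, 230, 229, 228, 225, 190, 221, 237, 238, 238, 237, 229, 220, 157, 144, 136, 126, 125, 125, 126, 135, 189, 244, 245, 245, 245, 245, 244, 244, 243, 243, 243, 243, 242, 236, 244, 245, 245, 245, 244, 211, 137, 126, 126, 126, 126, 127, 125, 125, 125, 126, 125, 126, 125, 126, 124, 125, 153, 233, 244, 245, 245, 245, 245, 245, 245, 245, 244, 243, 242, 242, 242, 242, 242, 241, 241, 241, 241, 240, 231, 214, 169, 163, 162, 162, 162, 162, 162]
250 [154, 154, 154, 156, 150, 113, 146, 202, 225, 231, 229, 210, 161, 146, 143, 126, 140, 142, 143, 143, 144, 145, 145, 145, 140, 127, 126, 126, 126, 126, 132, 161, 164, 165, 164, 164, 164, 164, 163, 163, 162, 161, 159, 146, 149, 161, 162, 163, 160, 145, 127, 126, 125, 125, 126, 126, 126, 126, 126, 126, 125, 126, 125, 126, 125, 126, 154, 231, 244, 244, 244, 244, 245, 245, 245, 245, 244, 242, 242, 242, 241, 241, 241, 241, 241, 241, 241, 240, 230, 203, 167, 162, 162, 163, 162, 162, 163]
300 [153, 152, 151, 144, 106, 98, 127, 196, 218, 230, 231, 226, 165, 147, 145, 144, 144, 145, 146, 146, 145, 145, 146, 145, 142, 132, 126, 126, 125, 126, 131, 153, 163, 164, 164, 165, 165, 165, 164, 163, 163, 162, 161, 148, 144, 162, 163, 163, 160, 144, 128, 125, 126, 126, 126, 126, 125, 126, 126, 126, 126, 126, 125, 125, 123, 127, 153, 229, 242, 243, 243, 243, 245, 245, 245, 245, 244, 242, 241, 241, 241, 241, 240, 237, 177, 161, 161, 159, 148, 148, 161, 162, 162, 162, 162, 161, 163]
```

```bash
python3 -m inch '[{"tx":0,"ty":0.0032,"tz":0.02,"wx":0,"wy":0,"wz":0.003,"grip":-1},{"tx":0,"ty":0,"tz":0.02,"wx":0,"wy":0,"wz":0,"grip":-1},{"tx":0,"ty":0,"tz":0.015,"wx":0,"wy":0,"wz":0,"grip":-1},{"tx":0,"ty":0,"tz":0.008,"wx":0,"wy":0,"wz":0,"grip":-1},{"tx":0,"ty":0,"tz":0.005,"wx":0,"wy":0,"wz":0,"grip":-1},{"tx":0,"ty":0,"tz":0.002,"wx":0,"wy":0,"wz":0,"grip":-1},{"tx":0,"ty":0,"tz":0.001,"wx":0,"wy":0,"wz":0,"grip":-1},{"tx":0,"ty":0,"tz":0,"wx":0,"wy":0,"wz":0,"grip":-1},{"tx":0,"ty":0,"tz":0,"wx":0,"wy":0,"wz":0,"grip":-1},{"tx":0,"ty":0,"tz":0,"wx":0,"wy":0,"wz":0,"grip":-1}]'
python3 -c "
from h import *
delta();print(wc(r.observe()['tcp_pos']))"
```

```text
time: 44.3
tcp_pos: [0.6567, 0.0532, 0.0864]
eef_rot: [180.0, -0.0, 77.6]
contact_force: [0.0, -0.1, -1.2]
opening: 0.133
finger_force: 30.0
t 44.3 tcp [0.6567 0.0532 0.0864] rot [ 1.7998e+02 -1.0000e-02  7.7620e+01] open 0.133 | tool shift [0. 0. 0.] turn wz 0
[0.0457 0.0006]
```

```bash
python3 -m inch '[{"tx":0,"ty":0,"tz":0.001,"wx":0,"wy":0,"wz":0,"grip":-1},{"tx":0,"ty":0,"tz":0.0005,"wx":0,"wy":0,"wz":0,"grip":-1},{"tx":0,"ty":0,"tz":0,"wx":0,"wy":0,"wz":0,"grip":-1},{"tx":0,"ty":0,"tz":0,"wx":0,"wy":0,"wz":0,"grip":0},{"tx":0,"ty":0,"tz":0,"wx":0,"wy":0,"wz":0,"grip":0},{"tx":0,"ty":0,"tz":0,"wx":0,"wy":0,"wz":0,"grip":0},{"tx":0,"ty":0,"tz":-0.03,"wx":0,"wy":0,"wz":0,"grip":0},{"tx":0,"ty":0,"tz":-0.04,"wx":0,"wy":0,"wz":0,"grip":0},{"tx":0,"ty":0,"tz":-0.05,"wx":0,"wy":0,"wz":0,"grip":0},{"tx":0,"ty":0,"tz":-0.05,"wx":0,"wy":0,"wz":0,"grip":0}]'
python3 -m inch '[{"tx":-0.056,"ty":0.014,"tz":0,"wx":0,"wy":0,"wz":0,"grip":0.1},{"tx":-0.056,"ty":0.014,"tz":0,"wx":0,"wy":0,"wz":0,"grip":0.1},{"tx":-0.056,"ty":0.014,"tz":0,"wx":0,"wy":0,"wz":0,"grip":0.1},{"tx":-0.056,"ty":0.014,"tz":0,"wx":0,"wy":0,"wz":0,"grip":0.1},{"tx":-0.056,"ty":0.014,"tz":0,"wx":0,"wy":0,"wz":0,"grip":0.1},{"tx":-0.056,"ty":0.013,"tz":0,"wx":0,"wy":0,"wz":0,"grip":0.1},{"tx":-0.055,"ty":0.013,"tz":0,"wx":0,"wy":0,"wz":0,"grip":0.1},{"tx":0,"ty":0,"tz":0,"wx":0,"wy":0,"wz":-0.17,"grip":0.1},{"tx":0,"ty":0,"tz":0,"wx":0,"wy":0,"wz":-0.17,"grip":0.1},{"tx":0,"ty":0,"tz":0,"wx":0,"wy":0,"wz":-0.17,"grip":0.1}]'
python3 -m inch '[{"tx":0,"ty":0,"tz":0,"wx":0,"wy":0,"wz":-0.17,"grip":0.1},{"tx":0,"ty":0,"tz":0,"wx":0,"wy":0,"wz":-0.17,"grip":0.1},{"tx":0,"ty":0,"tz":0,"wx":0,"wy":0,"wz":-0.17,"grip":0.1},{"tx":0,"ty":0,"tz":0,"wx":0,"wy":0,"wz":0,"grip":0.1},{"tx":0,"ty":0,"tz":0,"wx":0,"wy":0,"wz":0,"grip":0.1},{"tx":0,"ty":0,"tz":0,"wx":0,"wy":0,"wz":0,"grip":0.1},{"tx":0,"ty":0,"tz":0,"wx":0,"wy":0,"wz":0,"grip":0.1},{"tx":0,"ty":0,"tz":0,"wx":0,"wy":0,"wz":0,"grip":0.1},{"tx":0,"ty":0,"tz":0,"wx":0,"wy":0,"wz":0,"grip":0.1},{"tx":0,"ty":0,"tz":0,"wx":0,"wy":0,"wz":0,"grip":0.1}]'
python3 - <<'E'
from h import *
import pickle
pickle.dump(optics.camera_model('wrist'),open('w12.pkl','wb'));snap('wrist','w12.png');trays();delta(.5955,-.281,.0285,136.2)
E
```

```text
time: 45.55
tcp_pos: [0.6564, 0.0532, 0.2563]
eef_rot: [-180.0, -0.0, 77.6]
contact_force: [1.2, 0.2, -0.1]
opening: 0.5
finger_force: 0.0
time: 46.8
tcp_pos: [0.6665, -0.3494, 0.2546]
eef_rot: [180.0, -0.0, 107.2]
contact_force: [-0.2, -0.1, -0.8]
opening: 0.555
finger_force: 0.0
time: 48.05
tcp_pos: [0.6666, -0.3493, 0.2547]
eef_rot: [180.0, 0.0, 136.1]
contact_force: [-0.2, 0.7, -0.0]
opening: 0.549
finger_force: 0.0
0.69 [215.0, 30.0, 360.0, 136.0] c mm [ 599.5 -277.3] size [139.9 100.7] long yaw 46.1
t 48.1 tcp [ 0.6666 -0.3493  0.2547] rot [-180.      0.    136.06] open 0.549 | tool shift [ 9.860e-02 -1.000e-04  2.262e-01] turn wz -0.0024
```

View pics/w12.png

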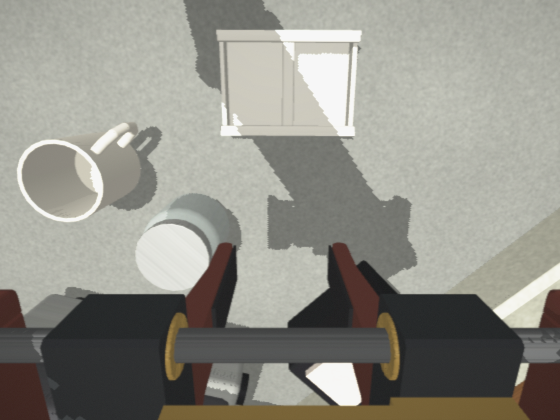

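```bash
python3 -m inch '[{"tx":0.04,"ty":0.002,"tz":0,"wx":0,"wy":0,"wz":0,"grip":0.1},{"tx":0.04,"ty":0.002,"tz":0,"wx":0,"wy":0,"wz":0,"grip":0.1},{"tx":0.0183,"ty":0.0013,"tz":0.03,"wx":0,"wy":0,"wz":0,"grip":0.1},{"tx":0,"ty":0,"tz":0.05,"wx":0,"wy":0,"wz":0,"grip":0.1},{"tx":0,"ty":0,"tz":0.05,"wx":0,"wy":0,"wz":0,"grip":0.1},{"tx":0,"ty":0,"tz":0.05,"wx":0,"wy":0,"wz":0,"grip":0.1},{"tx":0,"ty":0,"tz":0.046,"wx":0,"wy":0,"wz":0,"grip":0.1},{"tx":0,"ty":0,"tz":0,"wx":0,"wy":0,"wz":0,"grip":0.1},{"tx":0,"ty":0,"tz":0,"wx":0,"wy":0,"wz":0,"grip":-1},{"tx":0,"ty":0,"tz":0,"wx":0,"wy":0,"wz":0,"grip":-1}]'
python3 -m inch '[{"tx":0,"ty":0,"tz":0,"wx":0,"wy":0,"wz":0,"grip":-1},{"tx":0,"ty":0,"tz":0,"wx":0,"wy":0,"wz":0,"grip":-1},{"tx":0,"ty":0,"tz":0,"wx":0,"wy":0,"wz":0,"grip":-1},{"tx":0,"ty":0,"tz":0,"wx":0,"wy":0,"wz":0,"grip":-1},{"tx":0,"ty":0,"tz":-0.05,"wx":0,"wy":0,"wz":0,"grip":-1},{"tx":0,"ty":0,"tz":-0.05,"wx":0,"wy":0,"wz":0,"grip":-1},{"tx":0,"ty":0,"tz":-0.055,"wx":0,"wy":0,"wz":0,"grip":-1},{"tx":0,"ty":0,"tz":-0.055,"wx":0,"wy":0,"wz":0.1,"grip":-1},{"tx":0,"ty":0,"tz":0,"wx":0,"wy":0,"wz":0.15,"grip":-1},{"tx":0,"ty":0,"tz":0,"wx":0,"wy":0,"wz":0.15,"grip":-1}]'
python3 - <<'E'
from h import *
delta(*cw(.001),.2,77.6)
d=np.r_[cw(.001),0]-r.observe()['tcp_pos'];a=np.radians(77.6);print('after turn tx,ty',d[0]*np.cos(a)+d[1]*np.sin(a),d[0]*np.sin(a)-d[1]*np.cos(a))
E
```

```text
time: 49.4
tcp_pos: [0.6012, -0.2778, 0.0313]
eef_rot: [179.9, 0.2, 136.1]
contact_force: [-0.6, 0.5, 0.5]
opening: 0.36
finger_force: 0.0
time: 50.65
tcp_pos: [0.599, -0.2774, 0.2389]
eef_rot: [-180.0, 0.0, 112.9]
contact_force: [-0.0, -0.4, -2.1]
opening: 0.137
finger_force: 30.0
t 50.6 tcp [ 0.599  -0.2774  0.2389] rot [-1.7998e+02  1.0000e-02  1.1286e+02] open 0.137 | tool shift [0.3076 0.1448 0.0388] turn wz 0.6155
after turn tx,ty 0.33472900755338647 -0.05933390977057182
```

```bash
python3 -m inch '[{"tx":0,"ty":0,"tz":0,"wx":0,"wy":0,"wz":0.16,"grip":-1},{"tx":0,"ty":0,"tz":0,"wx":0,"wy":0,"wz":0.16,"grip":-1},{"tx":0,"ty":0,"tz":0,"wx":0,"wy":0,"wz":0.16,"grip":-1},{"tx":0,"ty":0,"tz":0,"wx":0,"wy":0,"wz":0.135,"grip":-1},{"tx":0.04,"ty":-0.007,"tz":0,"wx":0,"wy":0,"wz":0,"grip":-1},{"tx":0.05,"ty":-0.009,"tz":0,"wx":0,"wy":0,"wz":0,"grip":-1},{"tx":0.05,"ty":-0.009,"tz":0,"wx":0,"wy":0,"wz":0,"grip":-1},{"tx":0.05,"ty":-0.009,"tz":0,"wx":0,"wy":0,"wz":0,"grip":-1},{"tx":0.05,"ty":-0.009,"tz":0,"wx":0,"wy":0,"wz":0,"grip":-1},{"tx":0.05,"ty":-0.009,"tz":0,"wx":0,"wy":0,"wz":0,"grip":-1}]'
python3 -m inch '[{"tx":0.03,"ty":-0.005,"tz":0,"wx":0,"wy":0,"wz":0,"grip":-1},{"tx":0.015,"ty":-0.002,"tz":0,"wx":0,"wy":0,"wz":0,"grip":-1},{"tx":0,"ty":0,"tz":0.02,"wx":0,"wy":0,"wz":0,"grip":-1},{"tx":0,"ty":0,"tz":0.018,"wx":0,"wy":0,"wz":0,"grip":-1},{"tx":0,"ty":0,"tz":0,"wx":0,"wy":0,"wz":0,"grip":-1},{"tx":0,"ty":0,"tz":0,"wx":0,"wy":0,"wz":0,"grip":-1},{"tx":0,"ty":0,"tz":0,"wx":0,"wy":0,"wz":0,"grip":-1},{"tx":0,"ty":0,"tz":0,"wx":0,"wy":0,"wz":0,"grip":-1},{"tx":0,"ty":0,"tz":0,"wx":0,"wy":0,"wz":0,"grip":-1},{"tx":0,"ty":0,"tz":0,"wx":0,"wy":0,"wz":0,"grip":-1}]'
python3 - <<'E'
from h import *
import pickle
delta(*cw(.001,.0006),.1247,77.6)
pickle.dump(optics.camera_model('wrist'),open('w13.pkl','wb'));snap('wrist','w13.png')
E
```

```text
time: 51.9
tcp_pos: [0.6086, 0.0185, 0.238]
eef_rot: [-179.9, 0.0, 77.9]
contact_force: [0.4, -0.2, -1.8]
opening: 0.138
finger_force: 30.0
time: 53.15
tcp_pos: [0.612, 0.0626, 0.2008]
eef_rot: [180.0, -0.0, 77.9]
contact_force: [-0.1, 0.1, -2.8]
opening: 0.136
finger_force: 30.0
t 53.1 tcp [0.612  0.0626 0.2008] rot [179.98  -0.    77.91] open 0.136 | tool shift [0.0005 0.001  0.0761] turn wz 0.0054
```

View pics/w13.png

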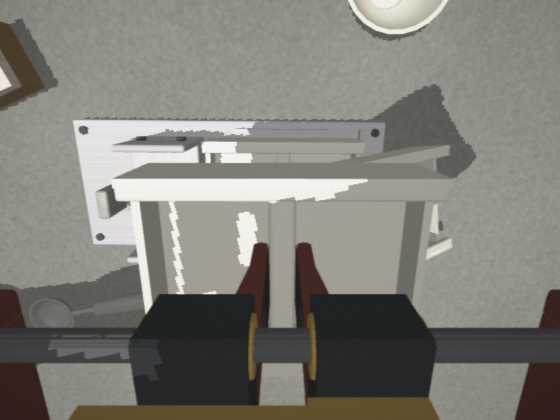

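The second tray has been knocked askew: its lip edge slopes from (360,158) to (450,148). I'll set the held tray down on the free counter and straighten the second one.

```bash
python3 -m inch '[{"tx":-0.04,"ty":0,"tz":0,"wx":0,"wy":0,"wz":0,"grip":-1},{"tx":-0.06,"ty":0,"tz":0,"wx":0,"wy":0,"wz":0,"grip":-1},{"tx":-0.06,"ty":0,"tz":0,"wx":0,"wy":0,"wz":0,"grip":-1},{"tx":-0.06,"ty":0,"tz":0.03,"wx":0,"wy":0,"wz":0,"grip":-1},{"tx":0,"ty":0,"tz":0.05,"wx":0,"wy":0,"wz":0,"grip":-1},{"tx":0,"ty":0,"tz":0.05,"wx":0,"wy":0,"wz":0,"grip":-1},{"tx":0,"ty":0,"tz":0.025,"wx":0,"wy":0,"wz":0,"grip":-1},{"tx":0,"ty":0,"tz":0.012,"wx":0,"wy":0,"wz":0,"grip":-1},{"tx":0,"ty":0,"tz":0.0025,"wx":0,"wy":0,"wz":0,"grip":-1},{"tx":0,"ty":0,"tz":0,"wx":0,"wy":0,"wz":0,"grip":-1}]'
python3 -m inch '[{"tx":0,"ty":0,"tz":0.0015,"wx":0,"wy":0,"wz":0,"grip":-1},{"tx":0,"ty":0,"tz":0,"wx":0,"wy":0,"wz":0,"grip":-1},{"tx":0,"ty":0,"tz":0,"wx":0,"wy":0,"wz":0,"grip":0.1},{"tx":0,"ty":0,"tz":0,"wx":0,"wy":0,"wz":0,"grip":0.1},{"tx":0,"ty":0,"tz":0,"wx":0,"wy":0,"wz":0,"grip":0.1},{"tx":0,"ty":0,"tz":-0.04,"wx":0,"wy":0,"wz":0,"grip":0.1},{"tx":0,"ty":0,"tz":-0.05,"wx":0,"wy":0,"wz":0,"grip":0.1},{"tx":0,"ty":0,"tz":-0.06,"wx":0,"wy":0,"wz":0,"grip":0.1},{"tx":0.03,"ty":0.02,"tz":-0.05,"wx":0,"wy":0,"wz":0,"grip":0.1},{"tx":0.05,"ty":0.03,"tz":-0.03,"wx":0,"wy":0,"wz":0,"grip":0.1}]'
python3 - <<'E'
from h import *
import pickle
delta()
pickle.dump(optics.camera_model('wrist'),open('w14.pkl','wb'));snap('wrist','w14.png');trays(4,.096)
E
```

```text
time: 54.45
tcp_pos: [0.5676, -0.1486, 0.0342]
eef_rot: [179.9, 0.0, 77.9]
contact_force: [-0.6, -0.6, -2.7]
opening: 0.134
finger_force: 30.0
time: 55.7
tcp_pos: [0.6316, -0.0844, 0.2639]
eef_rot: [179.8, 0.1, 77.7]
contact_force: [0.1, 0.1, -0.9]
opening: 0.552
finger_force: 0.0
t 55.7 tcp [ 0.6316 -0.0844  0.2639] rot [1.7976e+02 7.0000e-02 7.7660e+01] open 0.552 | tool shift [0. 0. 0.] turn wz 0
0.78 [175.0, 191.0, 296.0, 281.0] c mm [ 586.6 -112.7] size [ 94.1 118.8] long yaw -11.7
0.71 [246.0, 0.0, 391.0, 115.0] c mm [697.3  39.3] size [ 91.1 124.8] long yaw -7.1
0.7 [158.0, 0.0, 256.0, 95.0] c mm [599.8  62.4] size [75.2 84.4] long yaw -11.8
```

View pics/w14.png

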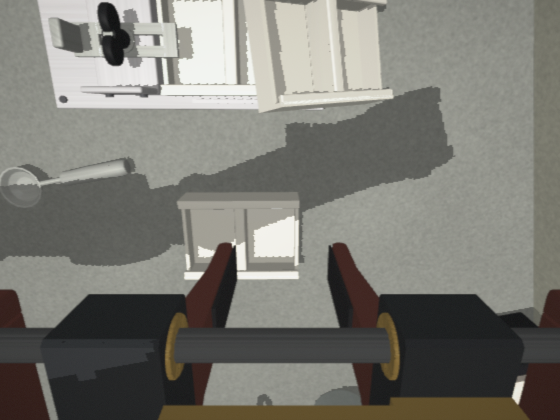

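Tray 2 (246–391, 0–110) now sits further out over the carrier's end, and is possibly tipped. That was picture 15, one over the limit of 14, so I'll view no more and measure by network and triangulation.

```bash
cat > q.py <<'E'
from h import *
import pickle
def best(cam,near,k=5):
    "region of the tray detection whose middle lies nearest the pixel of world point near"
    u=w2px(cam,near);L=optics.trace(cam,'tray2')
    if not L: return None
    d=min(L,key=lambda d:np.hypot((d['bbox'][0]+d['bbox'][2])/2-u[0],(d['bbox'][1]+d['bbox'][3])/2-u[1]))
    g=d['region'].astype(np.uint8);c=max(cv2.findContours(g,0,2)[0],key=cv2.contourArea);h=cv2.convexHull(c)
    for e in np.linspace(3,25,40):
        a=cv2.approxPolyDP(h,e,True)
        if len(a)<=4: break
    print(cam,round(d['conf'],2),np.round(d['bbox']).tolist(),'area',cv2.contourArea(c),cv2.contourArea(a),'quad',a[:,0].tolist())
    return a[:,0]
E
python3 -m inch '[{"tx":0.025,"ty":0.03,"tz":0,"wx":0,"wy":0,"wz":0,"grip":0.1},{"tx":0.025,"ty":0.02,"tz":0,"wx":0,"wy":0,"wz":0,"grip":0.1},{"tx":0,"ty":0,"tz":0,"wx":0,"wy":0,"wz":0,"grip":0.1},{"tx":0,"ty":0,"tz":0,"wx":0,"wy":0,"wz":0,"grip":0.1},{"tx":0,"ty":0,"tz":0,"wx":0,"wy":0,"wz":0,"grip":0.1},{"tx":0,"ty":0,"tz":0,"wx":0,"wy":0,"wz":0,"grip":0.1},{"tx":0,"ty":0,"tz":0,"wx":0,"wy":0,"wz":0,"grip":0.1},{"tx":0,"ty":0,"tz":0,"wx":0,"wy":0,"wz":0,"grip":0.1},{"tx":0,"ty":0,"tz":0,"wx":0,"wy":0,"wz":0,"grip":0.1},{"tx":0,"ty":0,"tz":0,"wx":0,"wy":0,"wz":0,"grip":0.1}]'
python3 - <<'E'
from q import *
delta()
m=optics.camera_model('wrist');snap('wrist','w15.png');a=best('wrist',[.697,.04,.07]);pickle.dump((m,a),open('v1.pkl','wb'))
E
python3 -m inch '[{"tx":-0.01,"ty":-0.05,"tz":-0.01,"wx":0,"wy":0,"wz":0,"grip":0.1},{"tx":-0.01,"ty":-0.05,"tz":0,"wx":0,"wy":0,"wz":0,"grip":0.1},{"tx":0,"ty":0,"tz":0,"wx":0,"wy":0,"wz":0,"grip":0.1},{"tx":0,"ty":0,"tz":0,"wx":0,"wy":0,"wz":0,"grip":0.1},{"tx":0,"ty":0,"tz":0,"wx":0,"wy":0,"wz":0,"grip":0.1},{"tx":0,"ty":0,"tz":0,"wx":0,"wy":0,"wz":0,"grip":0.1},{"tx":0,"ty":0,"tz":0,"wx":0,"wy":0,"wz":0,"grip":0.1},{"tx":0,"ty":0,"tz":0,"wx":0,"wy":0,"wz":0,"grip":0.1},{"tx":0,"ty":0,"tz":0,"wx":0,"wy":0,"wz":0,"grip":0.1},{"tx":0,"ty":0,"tz":0,"wx":0,"wy":0,"wz":0,"grip":0.1}]'
python3 - <<'E'
from q import *
delta()
m=optics.camera_model('wrist');snap('wrist','w16.png');a=best('wrist',[.697,.04,.07]);pickle.dump((m,a),open('v2.pkl','wb'))
snap('side','s16.png');b=best('side',[.697,.04,.07])
E
```

```text
time: 57.05
tcp_pos: [0.6899, -0.0443, 0.2603]
eef_rot: [-180.0, 0.0, 77.9]
contact_force: [-0.5, 0.1, 0.7]
opening: 0.551
finger_force: 0.0
t 57.0 tcp [ 0.6899 -0.0443  0.2603] rot [-180.      0.     77.91] open 0.551 | tool shift [0. 0. 0.] turn wz 0
wrist 0.86 [193.0, 40.0, 343.0, 170.0] area 14960.0 14503.5 quad [[192, 58], [336, 50], [343, 148], [210, 167]]
time: 58.4
tcp_pos: [0.5879, -0.0429, 0.2703]
eef_rot: [180.0, 0.0, 77.9]
contact_force: [-0.1, 0.3, 0.1]
opening: 0.554
finger_force: 0.0
t 58.4 tcp [ 0.5879 -0.0429  0.2703] rot [180.     0.    77.91] open 0.554 | tool shift [0. 0. 0.] turn wz 0
wrist 0.62 [305.0, 17.0, 437.0, 151.0] area 13381.5 13075.5 quad [[303, 36], [432, 31], [436, 128], [314, 146]]
side 0.72 [213.0, 201.0, 258.0, 224.0] area 683.0 561.0 quad [[257, 207], [240, 226], [215, 219], [234, 201]]
```

```bash
cat > fit.py <<'E'
from q import *
from scipy.optimize import least_squares
from scipy.spatial.transform import Rotation as Ro
def fit(views,x0=(.697,.04,.09,0,0,-.15)):
    Lc=np.array([[-.07,.05,.0],[.07,.05,.0],[.07,-.05,.0],[-.07,-.05,.0]])
    def P(x): return Ro.from_euler('zyx',[x[5],x[4],x[3]]).apply(Lc)+x[:3]
    f=lambda x: np.concatenate([(np.array([w2px(m,p) for p in P(x)])-q).ravel() for m,q in views])
    s=least_squares(f,x0,loss='soft_l1',f_scale=2)
    print('top centre',s.x[:3].round(4),'carrier',wc(s.x),'roll,pitch,yaw',np.degrees(s.x[3:]).round(1),'res',s.fun.round(1).tolist())
    return s.x
E
python3 - <<'E'
from fit import *
v1=pickle.load(open('v1.pkl','rb'));v2=pickle.load(open('v2.pkl','rb'))
V=[(v1[0],np.array([[192,58],[336,50],[343,148],[210,167]])),(v2[0],np.array([[303,36],[432,31],[436,128],[314,146]]))]
for i in range(4):
    p=tri([(m,*q[i]) for m,q in V]);print(p.round(4),wc(p))
fit(V);fit(V[:1]);fit(V[1:])
E
```

```text
[0.6357 0.0892 0.0784] [0.0174 0.0312]
[0.7718 0.0736 0.0304] [0.1536 0.0454]
[ 0.7603 -0.0232  0.049 ] [ 0.1634 -0.0516]
[ 0.6269 -0.0089  0.0868] [ 0.03   -0.0665]
top centre [0.6982 0.0325 0.0608] carrier [ 0.0907 -0.0106] roll,pitch,yaw [-4.8 16.4 -5.2] res [0.9, -0.1, -1.4, -0.5, 0.4, 1.4, 0.7, 0.5, -0.5, -0.2, -0.0, -1.4, -0.2, 1.4, -0.1, -0.7]
top centre [0.6978 0.0326 0.06  ] carrier [ 0.0902 -0.0106] roll,pitch,yaw [-3.5 14.8 -5.6] res [0.6, -0.0, -0.7, -1.2, -0.0, 1.3, 0.1, -0.0]
top centre [0.6987 0.0322 0.0595] carrier [ 0.0912 -0.0108] roll,pitch,yaw [-5.  16.4 -5.1] res [-0.1, 0.4, -0.2, -0.9, -0.1, 1.4, 0.4, -0.6]
```

Tray 2 is tipped over the end: pitch 16°, roll -5°, yaw 7° off the carrier. I'll grasp it with the tool tilted to match.

```bash
python3 - <<'E'
from fit import *
s=r.observe();Rt=Ro.from_euler('xyz',s['eef_rot'],degrees=True)
T=Ro.from_euler('zyx',[-5.2,16.4,-4.8],degrees=True).as_matrix()
D=Ro.from_matrix(np.c_[T[:,1],T[:,0],-T[:,2]])
print('rotvec tool',(Rt.inv()*D).as_rotvec().round(4))
n=T[:,2];g=np.array([.698,.0325,.061])-.012*n
print('goal',g.round(4),'shift after turn to hover .10:',D.inv().apply(g+.10*n-s['tcp_pos']).round(4),'hover',(g+.1*n).round(3))
E
```

```text
rotvec tool [ 0.2706 -0.1253 -0.1074]
goal [0.6946 0.0315 0.0495] shift after turn to hover .10: [0.1071 0.1537 0.075 ] hover [0.723 0.04  0.145]
```

```bash
python3 -m inch '[{"tx":0,"ty":0,"tz":0,"wx":0.09,"wy":-0.042,"wz":-0.036,"grip":0.1},{"tx":0,"ty":0,"tz":0,"wx":0.09,"wy":-0.042,"wz":-0.036,"grip":0.1},{"tx":0,"ty":0,"tz":0,"wx":0.09,"wy":-0.042,"wz":-0.036,"grip":0.1},{"tx":0.027,"ty":0.0385,"tz":0.018,"wx":0,"wy":0,"wz":0,"grip":0.1},{"tx":0.027,"ty":0.0385,"tz":0.019,"wx":0,"wy":0,"wz":0,"grip":0.1},{"tx":0.027,"ty":0.0385,"tz":0.019,"wx":0,"wy":0,"wz":0,"grip":0.1},{"tx":0.026,"ty":0.038,"tz":0.019,"wx":0,"wy":0,"wz":0,"grip":0.1},{"tx":0,"ty":0,"tz":0,"wx":0,"wy":0,"wz":0,"grip":0.1},{"tx":0,"ty":0,"tz":0,"wx":0,"wy":0,"wz":0,"grip":0.1},{"tx":0,"ty":0,"tz":0,"wx":0,"wy":0,"wz":0,"grip":0.1}]'
python3 - <<'E'
from h import *
delta(.6946,.0315,.0495)
E
```

```text
time: 59.85
tcp_pos: [0.723, 0.0385, 0.147]
eef_rot: [-164.2, 6.3, 84.9]
contact_force: [-0.2, 1.1, -0.3]
opening: 0.552
finger_force: 0.0
t 59.9 tcp [0.723  0.0385 0.147 ] rot [-164.25    6.3    84.93] open 0.552 | tool shift [ 0.0013 -0.      0.1018] turn wz 0
```

Aligned. I'll go down along the tool axis, grip and back straight out.

```bash
python3 -m inch '[{"tx":0.001,"ty":0,"tz":0.03,"wx":0,"wy":0,"wz":0,"grip":0.1},{"tx":0,"ty":0,"tz":0.03,"wx":0,"wy":0,"wz":0,"grip":0.1},{"tx":0,"ty":0,"tz":0.025,"wx":0,"wy":0,"wz":0,"grip":0.1},{"tx":0,"ty":0,"tz":0.015,"wx":0,"wy":0,"wz":0,"grip":0.1},{"tx":0,"ty":0,"tz":0,"wx":0,"wy":0,"wz":0,"grip":0.1},{"tx":0,"ty":0,"tz":0,"wx":0,"wy":0,"wz":0,"grip":-1},{"tx":0,"ty":0,"tz":0,"wx":0,"wy":0,"wz":0,"grip":-1},{"tx":0,"ty":0,"tz":0,"wx":0,"wy":0,"wz":0,"grip":-1},{"tx":0,"ty":0,"tz":0,"wx":0,"wy":0,"wz":0,"grip":-1},{"tx":0,"ty":0,"tz":0,"wx":0,"wy":0,"wz":0,"grip":-1}]'
python3 -c "
from h import *
delta()"
```

```text
time: 61.1
tcp_pos: [0.7035, 0.0336, 0.0628]
eef_rot: [-165.3, 6.0, 84.7]
contact_force: [8.3, 1.9, 42.4]
opening: 0.139
finger_force: 71.9
t 61.1 tcp [0.7035 0.0336 0.0628] rot [-165.32    6.01   84.68] open 0.139 | tool shift [0. 0. 0.] turn wz 0
```

The fingertips met the tray floor about 12 mm earlier than computed, and the divider is held. I'll relieve the pressure and lift.

```bash
python3 -m inch '[{"tx":0,"ty":0,"tz":-0.006,"wx":0,"wy":0,"wz":0,"grip":-1},{"tx":0,"ty":0,"tz":-0.006,"wx":0,"wy":0,"wz":0,"grip":-1},{"tx":0,"ty":0,"tz":-0.005,"wx":0,"wy":0,"wz":0,"grip":-1},{"tx":0,"ty":0,"tz":-0.01,"wx":0,"wy":0,"wz":0,"grip":-1},{"tx":0,"ty":0,"tz":-0.02,"wx":0,"wy":0,"wz":0,"grip":-1},{"tx":0,"ty":0,"tz":-0.03,"wx":0,"wy":0,"wz":0,"grip":-1},{"tx":0,"ty":0,"tz":-0.03,"wx":0,"wy":0,"wz":0,"grip":-1},{"tx":0,"ty":0,"tz":-0.03,"wx":0,"wy":0,"wz":0,"grip":-1},{"tx":0,"ty":0,"tz":0,"wx":0,"wy":0,"wz":0,"grip":-1},{"tx":0,"ty":0,"tz":0,"wx":0,"wy":0,"wz":0,"grip":-1}]'
python3 - <<'E'
from fit import *
s=r.observe();Rt=Ro.from_euler('xyz',s['eef_rot'],degrees=True);D=Ro.from_euler('xyz',[180,0,77.6],degrees=True)
delta();print('rotvec',(Rt.inv()*D).as_rotvec().round(4),'after turn to (.045,.0006) z.21:',D.inv().apply(np.r_[cw(.0457,.0006),.21]-s['tcp_pos']).round(4))
a=optics.get_image('top')
for d in optics.search_frame('top','tray2'): print(d)
E
```

```text
time: 62.35
tcp_pos: [0.7325, 0.0434, 0.1793]
eef_rot: [-164.0, 6.3, 85.0]
contact_force: [0.5, -1.0, -2.6]
opening: 0.133
finger_force: 36.9
t 62.4 tcp [0.7325 0.0434 0.1793] rot [-164.02    6.32   85.04] open 0.133 | tool shift [0. 0. 0.] turn wz 0
rotvec [-0.2711  0.1275  0.1135] after turn to (.045,.0006) z.21: [-0.0067 -0.0761 -0.0307]
{'bbox': [236.6, 169.1, 270.3, 218.0], 'conf': 0.95}
{'bbox': [233.4, 156.2, 265.3, 168.5], 'conf': 0.71}
{'bbox': [393.5, 157.6, 429.4, 192.1], 'conf': 0.66}
{'bbox': [316.2, 184.1, 333.6, 192.6], 'conf': 0.41}
```

```bash
python3 -m inch '[{"tx":0,"ty":0,"tz":-0.02,"wx":-0.09,"wy":0.0425,"wz":0.038,"grip":-1},{"tx":0,"ty":0,"tz":-0.02,"wx":-0.09,"wy":0.0425,"wz":0.038,"grip":-1},{"tx":0,"ty":0,"tz":0,"wx":-0.091,"wy":0.0425,"wz":0.0375,"grip":-1},{"tx":-0.003,"ty":-0.035,"tz":0,"wx":0,"wy":0,"wz":0,"grip":-1},{"tx":-0.003,"ty":-0.035,"tz":0,"wx":0,"wy":0,"wz":0,"grip":-1},{"tx":0,"ty":0,"tz":0,"wx":0,"wy":0,"wz":0,"grip":-1},{"tx":0,"ty":0,"tz":0,"wx":0,"wy":0,"wz":0,"grip":-1},{"tx":0,"ty":0,"tz":0,"wx":0,"wy":0,"wz":0,"grip":-1},{"tx":0,"ty":0,"tz":0,"wx":0,"wy":0,"wz":0,"grip":-1},{"tx":0,"ty":0,"tz":0,"wx":0,"wy":0,"wz":0,"grip":-1}]'
python3 - <<'E'
from fit import *
delta(*cw(.0457,.0006),None,77.6)
im=snap('wrist','w17.png');pickle.dump(optics.camera_model('wrist'),open('w17.pkl','wb'))
for f in('w11','w17'):
    g=cv2.imread(f'pics/{f}.png')[:,:,1].astype(int)
    for c in(160,200,250,300,350,400,430):
        col=g[155:225,c];d=np.diff(col);print(f,c,[(i+155,int(d[i])) for i in np.nonzero(abs(d)>25)[0]])
    row=g[196];d=np.diff(row);print('row196',[(int(i),int(d[i])) for i in np.nonzero(abs(d)>25)[0] if i<200 or i>350])
for d in optics.trace('wrist','tray2')[:3]:
    c=max(cv2.findContours(d['region'].astype(np.uint8),0,2)[0],key=cv2.contourArea);print(round(d['conf'],2),np.round(d['bbox']),cv2.approxPolyDP(cv2.convexHull(c),4,True)[:,0].tolist())
E
```

```text
time: 63.7
tcp_pos: [0.6732, 0.0553, 0.2187]
eef_rot: [179.9, -0.0, 77.6]
contact_force: [0.5, -0.2, -2.0]
opening: 0.134
finger_force: 36.9
t 63.7 tcp [0.6732 0.0553 0.2187] rot [ 1.7994e+02 -5.0000e-02  7.7580e+01] open 0.134 | tool shift [-0.0056 -0.0156 -0.    ] turn wz -0.0004
w11 160 [(np.int64(161), -52), (np.int64(183), 28), (np.int64(184), 79), (np.int64(206), -31), (np.int64(207), -32)]
w11 200 [(np.int64(166), -33), (np.int64(167), -74), (np.int64(183), 28), (np.int64(184), 80), (np.int64(207), -45)]
w11 250 [(np.int64(183), 28), (np.int64(184), 77), (np.int64(206), -27), (np.int64(207), -36), (np.int64(215), 55)]
w11 300 [(np.int64(183), 26), (np.int64(184), 76), (np.int64(201), -60)]
w11 350 [(np.int64(184), 72), (np.int64(186), -57)]
w11 400 []
w11 430 []
row196 [(6, 26), (7, 32), (28, -27), (30, -26), (31, -28), (55, 44), (60, -57), (61, -79), (91, 29), (92, 38), (110, 49), (111, 35), (450, -27), (455, 26)]
w17 160 [(np.int64(156), -46), (np.int64(157), -34), (np.int64(184), 52), (np.int64(185), 64), (np.int64(208), -50)]
w17 200 [(np.int64(169), -93), (np.int64(170), 
[... 153 characters left out ...]
(184), 36), (np.int64(185), 85), (np.int64(208), -36), (np.int64(209), -28), (np.int64(223), 35)]
w17 300 [(np.int64(184), 33), (np.int64(185), 84), (np.int64(206), -40), (np.int64(207), -48)]
w17 350 [(np.int64(184), 30), (np.int64(185), 84), (np.int64(191), -68)]
w17 400 []
w17 430 [(np.int64(209), -26)]
row196 [(46, -27), (79, 43), (80, 28), (84, -37), (85, -60), (86, -47), (103, 37), (104, 84), (105, 62)]
0.86 [137. 141. 292. 170.] [[291, 162], [289, 169], [149, 170], [138, 148], [159, 141], [289, 143]]
0.71 [260. 398. 286. 404.] [[289, 398], [288, 403], [259, 402], [261, 397]]
0.57 [104. 167. 462. 397.] [[103, 186], [141, 170], [414, 170], [461, 189], [425, 321], [269, 327], [137, 321]]
```

```bash
python3 - <<'E'
from fit import *
m=pickle.load(open('w17.pkl','rb'))
for zt in(.2357,.2387): print('held',zt,wc(px2w(m,104,185,zt)),wc(px2w(m,461,186,zt)))
print('seated',wc(px2w(m,159,141.5,.056)),wc(px2w(m,289,143.5,.056)),'tcp',wc(r.observe()['tcp_pos']))
g=cv2.imread('pics/w17.png')[:,:,1].astype(int)
for c in(180,220,260): print(c,g[115:160,c].tolist())
E
```

```text
held 0.2357 [-0.0091  0.0554] [0.1315 0.0552]
held 0.2387 [-0.0075  0.0561] [0.1298 0.0559]
seated [-0.0502  0.0535] [0.0677 0.0519] tcp [0.0612 0.0063]
180 [141, 142, 141, 142, 141, 142, 140, 140, 140, 133, 97, 118, 185, 213, 219, 221, 219, 216, 193, 184, 225, 228, 227, 221, 207, 144, 131, 118, 115, 115, 115, 142, 229, 239, 240, 240, 239, 239, 239, 238, 238, 236, 225, 239, 240]
220 [137, 139, 139, 140, 140, 138, 136, 136, 138, 139, 137, 118, 181, 209, 220, 222, 221, 214, 153, 177, 224, 228, 227, 224, 217, 208, 144, 122, 116, 115, 116, 140, 222, 239, 240, 240, 240, 238, 238, 238, 238, 237, 228, 237, 238]
260 [144, 143, 142, 142, 141, 141, 139, 138, 136, 129, 95, 97, 124, 134, 147, 178, 180, 178, 170, 121, 129, 131, 132, 146, 169, 139, 132, 125, 115, 115, 115, 118, 134, 149, 152, 153, 152, 151, 150, 149, 149, 146, 138, 142, 164]
```

```bash
python3 -m inch '[{"tx":-0.0069,"ty":-0.0155,"tz":0,"wx":0,"wy":0,"wz":0,"grip":-1},{"tx":0,"ty":0,"tz":0.03,"wx":0,"wy":0,"wz":0,"grip":-1},{"tx":0,"ty":0,"tz":0.035,"wx":0,"wy":0,"wz":0,"grip":-1},{"tx":0,"ty":0,"tz":0.03,"wx":0,"wy":0,"wz":0,"grip":-1},{"tx":0,"ty":0,"tz":0.02,"wx":0,"wy":0,"wz":0,"grip":-1},{"tx":0,"ty":0,"tz":0.012,"wx":0,"wy":0,"wz":0,"grip":-1},{"tx":0,"ty":0,"tz":0.005,"wx":0,"wy":0,"wz":0,"grip":-1},{"tx":0,"ty":0,"tz":0.002,"wx":0,"wy":0,"wz":0,"grip":-1},{"tx":0,"ty":0,"tz":0,"wx":0,"wy":0,"wz":0,"grip":-1},{"tx":0,"ty":0,"tz":0,"wx":0,"wy":0,"wz":0,"grip":-1}]'
python3 -m inch '[{"tx":0,"ty":0,"tz":0.001,"wx":0,"wy":0,"wz":0,"grip":-1},{"tx":0,"ty":0,"tz":0.001,"wx":0,"wy":0,"wz":0,"grip":-1},{"tx":0,"ty":0,"tz":0.001,"wx":0,"wy":0,"wz":0,"grip":-1},{"tx":0,"ty":0,"tz":0,"wx":0,"wy":0,"wz":0,"grip":-1},{"tx":0,"ty":0,"tz":0,"wx":0,"wy":0,"wz":0,"grip":-1},{"tx":0,"ty":0,"tz":0,"wx":0,"wy":0,"wz":0,"grip":-1},{"tx":0,"ty":0,"tz":0,"wx":0,"wy":0,"wz":0,"grip":-1},{"tx":0,"ty":0,"tz":0,"wx":0,"wy":0,"wz":0,"grip":-1},{"tx":0,"ty":0,"tz":0,"wx":0,"wy":0,"wz":0,"grip":-1},{"tx":0,"ty":0,"tz":0,"wx":0,"wy":0,"wz":0,"grip":-1}]'
python3 -c "
from h import *
delta();print(wc(r.observe()['tcp_pos']))"
```

```text
time: 65.05
tcp_pos: [0.657, 0.052, 0.0857]
eef_rot: [179.9, -0.1, 77.6]
contact_force: [0.3, -0.1, -1.3]
opening: 0.136
finger_force: 36.9
time: 66.3
tcp_pos: [0.6566, 0.052, 0.082]
eef_rot: [179.9, -0.0, 77.6]
contact_force: [-0.1, -1.4, -1.2]
opening: 0.132
finger_force: 36.9
t 66.3 tcp [0.6566 0.052  0.082 ] rot [ 1.7992e+02 -4.0000e-02  7.7590e+01] open 0.132 | tool shift [0. 0. 0.] turn wz 0
[ 0.0458 -0.0006]
```

```bash
python3 -m inch '[{"tx":0,"ty":0,"tz":0.001,"wx":0,"wy":0,"wz":0,"grip":-1},{"tx":0,"ty":0,"tz":0.001,"wx":0,"wy":0,"wz":0,"grip":-1},{"tx":0,"ty":0,"tz":0.001,"wx":0,"wy":0,"wz":0,"grip":-1},{"tx":0,"ty":0,"tz":0,"wx":0,"wy":0,"wz":0,"grip":-1},{"tx":0,"ty":0,"tz":0,"wx":0,"wy":0,"wz":0,"grip":-1},{"tx":0,"ty":0,"tz":0,"wx":0,"wy":0,"wz":0,"grip":-1},{"tx":0,"ty":0,"tz":0,"wx":0,"wy":0,"wz":0,"grip":-1},{"tx":0,"ty":0,"tz":0,"wx":0,"wy":0,"wz":0,"grip":-1},{"tx":0,"ty":0,"tz":0,"wx":0,"wy":0,"wz":0,"grip":-1},{"tx":0,"ty":0,"tz":0,"wx":0,"wy":0,"wz":0,"grip":-1}]'
python3 -m inch '[{"tx":0,"ty":0,"tz":0.001,"wx":0,"wy":0,"wz":0,"grip":-1},{"tx":0,"ty":0,"tz":0,"wx":0,"wy":0,"wz":0,"grip":-1},{"tx":0,"ty":0,"tz":0,"wx":0,"wy":0,"wz":0,"grip":-1},{"tx":0,"ty":0,"tz":0,"wx":0,"wy":0,"wz":0,"grip":-1},{"tx":0,"ty":0,"tz":0,"wx":0,"wy":0,"wz":0,"grip":-1},{"tx":0,"ty":0,"tz":0,"wx":0,"wy":0,"wz":0,"grip":-1},{"tx":0,"ty":0,"tz":0,"wx":0,"wy":0,"wz":0,"grip":-1},{"tx":0,"ty":0,"tz":0,"wx":0,"wy":0,"wz":0,"grip":-1},{"tx":0,"ty":0,"tz":0,"wx":0,"wy":0,"wz":0,"grip":-1},{"tx":0,"ty":0,"tz":0,"wx":0,"wy":0,"wz":0,"grip":-1}]'
```

```text
time: 67.55
tcp_pos: [0.6565, 0.052, 0.079]
eef_rot: [179.9, -0.0, 77.6]
contact_force: [0.4, -0.4, -1.6]
opening: 0.136
finger_force: 36.9
time: 68.8
tcp_pos: [0.6566, 0.052, 0.078]
eef_rot: [179.9, -0.0, 77.6]
contact_force: [1.2, 0.2, 0.7]
opening: 0.133
finger_force: 36.1
```

Contact. I'll release, rise, and check from a spot that also lets me see tray A.

```bash
python3 -m inch '[{"tx":0,"ty":0,"tz":0.0003,"wx":0,"wy":0,"wz":0,"grip":-1},{"tx":0,"ty":0,"tz":0,"wx":0,"wy":0,"wz":0,"grip":0},{"tx":0,"ty":0,"tz":0,"wx":0,"wy":0,"wz":0,"grip":0},{"tx":0,"ty":0,"tz":0,"wx":0,"wy":0,"wz":0,"grip":0},{"tx":0,"ty":0,"tz":-0.02,"wx":0,"wy":0,"wz":0,"grip":0},{"tx":0,"ty":0,"tz":-0.04,"wx":0,"wy":0,"wz":0,"grip":0},{"tx":0,"ty":0,"tz":-0.05,"wx":0,"wy":0,"wz":0,"grip":0},{"tx":0,"ty":0,"tz":-0.05,"wx":0,"wy":0,"wz":0,"grip":0.1},{"tx":-0.05,"ty":0,"tz":-0.04,"wx":0,"wy":0,"wz":0,"grip":0.1},{"tx":-0.06,"ty":0,"tz":0,"wx":0,"wy":0,"wz":0,"grip":0.1}]'
python3 -m inch '[{"tx":0,"ty":0,"tz":0,"wx":0,"wy":0,"wz":0,"grip":0.1},{"tx":0,"ty":0,"tz":0,"wx":0,"wy":0,"wz":0,"grip":0.1},{"tx":0,"ty":0,"tz":0,"wx":0,"wy":0,"wz":0,"grip":0.1},{"tx":0,"ty":0,"tz":0,"wx":0,"wy":0,"wz":0,"grip":0.1},{"tx":0,"ty":0,"tz":0,"wx":0,"wy":0,"wz":0,"grip":0.1},{"tx":0,"ty":0,"tz":0,"wx":0,"wy":0,"wz":0,"grip":0.1},{"tx":0,"ty":0,"tz":0,"wx":0,"wy":0,"wz":0,"grip":0.1},{"tx":0,"ty":0,"tz":0,"wx":0,"wy":0,"wz":0,"grip":0.1},{"tx":0,"ty":0,"tz":0,"wx":0,"wy":0,"wz":0,"grip":0.1},{"tx":0,"ty":0,"tz":0,"wx":0,"wy":0,"wz":0,"grip":0.1}]'
cat > look.py <<'E'
from fit import *
def look(near,z,f):
    delta();m=optics.camera_model('wrist');snap('wrist',f);a=best('wrist',near)
    c,s,ang=cv2.minAreaRect((np.array([px2w(m,*p,z)[:2] for p in a])*1000).astype(np.float32))
    print('flat',np.round(c,1),np.round(s,1),'carrier',wc(np.array(c)/1000))
    if len(a)==4:
        ctr=a.mean(0);g=[]
        for sx,sy in((-1,-1),(1,-1),(1,1),(-1,1)): g.append(max(a.tolist(),key=lambda p:sx*(p[0]-ctr[0])+sy*(p[1]-ctr[1])))
        pickle.dump((m,np.array(g)),open(f+'.pkl','wb')); return fit([(m,np.array(g))],(*near,0,0,-.2))
E
python3 - <<'E'
from look import *
look([.656,.053,.096],.096,'w18.png')
E
```

```text
time: 70.05
tcp_pos: [0.6348, -0.0532, 0.2826]
eef_rot: [179.4, -0.2, 77.8]
contact_force: [1.7, -0.7, -0.6]
opening: 0.548
finger_force: 0.0
time: 71.3
tcp_pos: [0.6329, -0.0544, 0.2766]
eef_rot: [179.9, -0.0, 77.6]
contact_force: [0.9, 0.1, 0.4]
opening: 0.547
finger_force: 0.0
t 71.3 tcp [ 0.6329 -0.0544  0.2766] rot [ 1.7992e+02 -4.0000e-02  7.7590e+01] open 0.547 | tool shift [0. 0. 0.] turn wz 0
wrist 0.65 [202.0, 8.0, 364.0, 131.0] area 17416.5 17708.0 quad [[361, 13], [354, 129], [209, 128], [202, 11]]
flat [655.8  50.1] [ 98.5 138.2] carrier [ 0.0454 -0.0026]
top centre [0.6561 0.0505 0.0904] carrier [ 0.0457 -0.0022] roll,pitch,yaw [ -0.1   1.4 -12.7] res [0.2, 0.1, 0.2, -0.0, -0.2, -0.3, -0.3, 0.2]
```

Tray 2 is flat and in place (45.5, -2.5 mm on the carrier, aligned). Next is tray A.

```bash
python3 -m inch '[{"tx":-0.05,"ty":-0.01,"tz":0,"wx":0,"wy":0,"wz":0,"grip":0.1},{"tx":-0.052,"ty":-0.011,"tz":0,"wx":0,"wy":0,"wz":0,"grip":0.1},{"tx":-0.052,"ty":-0.011,"tz":0,"wx":0,"wy":0,"wz":0,"grip":0.1},{"tx":-0.052,"ty":-0.011,"tz":0,"wx":0,"wy":0,"wz":0,"grip":0.1},{"tx":0,"ty":0,"tz":0.02,"wx":0,"wy":0,"wz":0,"grip":0.1},{"tx":0,"ty":0,"tz":0,"wx":0,"wy":0,"wz":0,"grip":0.1},{"tx":0,"ty":0,"tz":0,"wx":0,"wy":0,"wz":0,"grip":0.1},{"tx":0,"ty":0,"tz":0,"wx":0,"wy":0,"wz":0,"grip":0.1},{"tx":0,"ty":0,"tz":0,"wx":0,"wy":0,"wz":0,"grip":0.1},{"tx":0,"ty":0,"tz":0,"wx":0,"wy":0,"wz":0,"grip":0.1}]'
python3 - <<'E'
from look import *
look([.567,-.149,.04],.04,'w19.png');delta(.5676,-.1490,.0285,77.6)
E
```

```text
time: 72.65
tcp_pos: [0.5468, -0.246, 0.2567]
eef_rot: [179.9, -0.0, 77.6]
contact_force: [0.6, 0.4, -0.4]
opening: 0.546
finger_force: 0.0
t 72.7 tcp [ 0.5468 -0.246   0.2567] rot [ 1.799e+02 -4.000e-02  7.762e+01] open 0.546 | tool shift [0. 0. 0.] turn wz 0
wrist 0.77 [206.0, 30.0, 349.0, 132.0] area 13787.5 14060.0 quad [[351, 30], [345, 133], [214, 132], [209, 29]]
flat [ 566.6 -147.7] [ 98.3 138.6] carrier [ 0.0012 -0.2151]
top centre [ 0.5666 -0.1474  0.035 ] carrier [ 0.0011 -0.2147] roll,pitch,yaw [ -1.2  -0.  -12.8] res [0.2, -0.2, -0.2, -0.2, -0.1, 0.2, 0.1, 0.2]
t 72.8 tcp [ 0.5467 -0.2462  0.2565] rot [ 1.7992e+02 -4.0000e-02  7.7600e+01] open 0.553 | tool shift [ 0.0993 -0.0008  0.2281] turn wz -0.0001
```

```bash
python3 -m inch '[{"tx":0.05,"ty":-0.0008,"tz":0,"wx":0,"wy":0,"wz":0,"grip":0.1},{"tx":0.05,"ty":0,"tz":0.03,"wx":0,"wy":0,"wz":0,"grip":0.1},{"tx":0,"ty":0,"tz":0.05,"wx":0,"wy":0,"wz":0,"grip":0.1},{"tx":0,"ty":0,"tz":0.05,"wx":0,"wy":0,"wz":0,"grip":0.1},{"tx":0,"ty":0,"tz":0.05,"wx":0,"wy":0,"wz":0,"grip":0.1},{"tx":0,"ty":0,"tz":0.048,"wx":0,"wy":0,"wz":0,"grip":0.1},{"tx":0,"ty":0,"tz":0,"wx":0,"wy":0,"wz":0,"grip":0.1},{"tx":0,"ty":0,"tz":0,"wx":0,"wy":0,"wz":0,"grip":-1},{"tx":0,"ty":0,"tz":0,"wx":0,"wy":0,"wz":0,"grip":-1},{"tx":0,"ty":0,"tz":0,"wx":0,"wy":0,"wz":0,"grip":-1}]'
python3 -m inch '[{"tx":0,"ty":0,"tz":0,"wx":0,"wy":0,"wz":0,"grip":-1},{"tx":0,"ty":0,"tz":0,"wx":0,"wy":0,"wz":0,"grip":-1},{"tx":0,"ty":0,"tz":-0.04,"wx":0,"wy":0,"wz":0,"grip":-1},{"tx":0,"ty":0,"tz":-0.055,"wx":0,"wy":0,"wz":0,"grip":-1},{"tx":0,"ty":0,"tz":-0.055,"wx":0,"wy":0,"wz":0,"grip":-1},{"tx":0,"ty":0,"tz":-0.05,"wx":0,"wy":0,"wz":0,"grip":-1},{"tx":0.05,"ty":0,"tz":0,"wx":0,"wy":0,"wz":0,"grip":-1},{"tx":0.055,"ty":0,"tz":0,"wx":0,"wy":0,"wz":0,"grip":-1},{"tx":0.055,"ty":0,"tz":0,"wx":0,"wy":0,"wz":0,"grip":-1},{"tx":0.045,"ty":0,"tz":0,"wx":0,"wy":0,"wz":0,"grip":-1}]'
python3 -m inch '[{"tx":0,"ty":0,"tz":0,"wx":0,"wy":0,"wz":0,"grip":-1},{"tx":0,"ty":0,"tz":0,"wx":0,"wy":0,"wz":0,"grip":-1},{"tx":0,"ty":0,"tz":0,"wx":0,"wy":0,"wz":0,"grip":-1},{"tx":0,"ty":0,"tz":0,"wx":0,"wy":0,"wz":0,"grip":-1},{"tx":0,"ty":0,"tz":0,"wx":0,"wy":0,"wz":0,"grip":-1},{"tx":0,"ty":0,"tz":0,"wx":0,"wy":0,"wz":0,"grip":-1},{"tx":0,"ty":0,"tz":0,"wx":0,"wy":0,"wz":0,"grip":-1},{"tx":0,"ty":0,"tz":0,"wx":0,"wy":0,"wz":0,"grip":-1},{"tx":0,"ty":0,"tz":0,"wx":0,"wy":0,"wz":0,"grip":-1},{"tx":0,"ty":0,"tz":0,"wx":0,"wy":0,"wz":0,"grip":-1}]'
python3 - <<'E'
from look import *
m=optics.camera_model('wrist');im=snap('wrist','w20.png');pickle.dump(m,open('w20.pkl','wb'));g=im[:,:,1].astype(int)
z=r.observe()['tcp_pos'][2]
for c in(200,250,300,410,435):
    d=np.diff(g[120:225,c]);print(c,[(int(i)+120,int(d[i])) for i in np.nonzero(abs(d)>22)[0]])
d=np.diff(g[196]);print('row',[(int(i),int(d[i])) for i in np.nonzero(abs(d)>22)[0] if i<160 or i>420])
for e in optics.trace('wrist','tray2')[:4]:
    c=max(cv2.findContours(e['region'].astype(np.uint8),0,2)[0],key=cv2.contourArea);print(round(e['conf'],2),cv2.approxPolyDP(cv2.convexHull(c),3,True)[:,0].tolist())
for zt in(z+.0115,): print('held',wc(px2w(m,114,185,zt)),wc(px2w(m,453,186,zt)))
delta(*cw(.001,-.0006),.1247,77.6);print(wc(r.observe()['tcp_pos']))
E
```

```text
time: 74.0
tcp_pos: [0.5688, -0.1487, 0.0302]
eef_rot: [179.8, -0.0, 77.6]
contact_force: [-0.5, 0.2, -0.4]
opening: 0.245
finger_force: 0.0
time: 75.25
tcp_pos: [0.6111, 0.0541, 0.2283]
eef_rot: [180.0, -0.0, 77.7]
contact_force: [0.2, 0.8, -2.6]
opening: 0.132
finger_force: 30.0
time: 76.5
tcp_pos: [0.6114, 0.0518, 0.2286]
eef_rot: [179.9, -0.0, 77.6]
contact_force: [0.2, 0.1, -3.6]
opening: 0.132
finger_force: 30.0
200 [(130, 35), (131, 52), (132, 30), (161, -90), (178, 36), (179, 83), (201, -57)]
250 [(121, -65), (138, 47), (162, -41), (163, -69), (178, 50), (179, 61), (201, -46), (213, 59)]
300 [(127, 23), (178, 48), (179, 62), (197, -61)]
410 [(201, -28)]
435 []
row [(98, 37)]
0.92 [[452, 181], [418, 311], [294, 327], [146, 310], [111, 186], [112, 179], [133, 169], [166, 163], [409, 163], [429, 168]]
0.84 [[352, 127], [250, 163], [210, 161], [205, 134], [210, 125]]
held [-0.0674  0.0373] [0.0717 0.0371]
t 76.6 tcp [0.6115 0.0518 0.2287] rot [ 1.7992e+02 -4.0000e-02  7.7590e+01] open 0.136 | tool shift [ 0.0099 -0.0009  0.104 ] turn wz -0.0002
[ 0.0018 -0.0106]
```

```bash
python3 -m inch '[{"tx":0.0087,"ty":-0.0009,"tz":0,"wx":0,"wy":0,"wz":0,"grip":-1},{"tx":0,"ty":0,"tz":0.03,"wx":0,"wy":0,"wz":0,"grip":-1},{"tx":0,"ty":0,"tz":0.03,"wx":0,"wy":0,"wz":0,"grip":-1},{"tx":0,"ty":0,"tz":0.02,"wx":0,"wy":0,"wz":0,"grip":-1},{"tx":0,"ty":0,"tz":0.012,"wx":0,"wy":0,"wz":0,"grip":-1},{"tx":0,"ty":0,"tz":0.006,"wx":0,"wy":0,"wz":0,"grip":-1},{"tx":0,"ty":0,"tz":0.003,"wx":0,"wy":0,"wz":0,"grip":-1},{"tx":0,"ty":0,"tz":0.001,"wx":0,"wy":0,"wz":0,"grip":-1},{"tx":0,"ty":0,"tz":0,"wx":0,"wy":0,"wz":0,"grip":-1},{"tx":0,"ty":0,"tz":0,"wx":0,"wy":0,"wz":0,"grip":-1}]'
python3 -m inch '[{"tx":0,"ty":0,"tz":0.001,"wx":0,"wy":0,"wz":0,"grip":-1},{"tx":0,"ty":0,"tz":0.0005,"wx":0,"wy":0,"wz":0,"grip":-1},{"tx":0,"ty":0,"tz":0,"wx":0,"wy":0,"wz":0,"grip":-1},{"tx":0,"ty":0,"tz":0,"wx":0,"wy":0,"wz":0,"grip":-1},{"tx":0,"ty":0,"tz":0,"wx":0,"wy":0,"wz":0,"grip":-1},{"tx":0,"ty":0,"tz":0,"wx":0,"wy":0,"wz":0,"grip":-1},{"tx":0,"ty":0,"tz":0,"wx":0,"wy":0,"wz":0,"grip":-1},{"tx":0,"ty":0,"tz":0,"wx":0,"wy":0,"wz":0,"grip":-1},{"tx":0,"ty":0,"tz":0,"wx":0,"wy":0,"wz":0,"grip":-1},{"tx":0,"ty":0,"tz":0,"wx":0,"wy":0,"wz":0,"grip":-1}]'
python3 -c "
from h import *
delta();print(wc(r.observe()['tcp_pos']))"
```

```text
time: 77.85
tcp_pos: [0.6128, 0.0605, 0.1271]
eef_rot: [179.9, -0.1, 77.6]
contact_force: [-0.1, 0.6, -2.9]
opening: 0.135
finger_force: 30.0
time: 79.1
tcp_pos: [0.6127, 0.0605, 0.1254]
eef_rot: [179.9, -0.0, 77.6]
contact_force: [-2.3, -1.5, 4.8]
opening: 0.136
finger_force: 30.0
t 79.1 tcp [0.6127 0.0605 0.1254] rot [ 1.7991e+02 -4.0000e-02  7.7590e+01] open 0.136 | tool shift [0. 0. 0.] turn wz 0
[ 0.0011 -0.0018]
```

Contact, force +4.8 N. I'll release, rise and check the stack.

```bash
python3 -m inch '[{"tx":0,"ty":0,"tz":-0.0003,"wx":0,"wy":0,"wz":0,"grip":-1},{"tx":0,"ty":0,"tz":0,"wx":0,"wy":0,"wz":0,"grip":0},{"tx":0,"ty":0,"tz":0,"wx":0,"wy":0,"wz":0,"grip":0},{"tx":0,"ty":0,"tz":0,"wx":0,"wy":0,"wz":0,"grip":0},{"tx":0,"ty":0,"tz":0,"wx":0,"wy":0,"wz":0,"grip":0},{"tx":0,"ty":0,"tz":-0.02,"wx":0,"wy":0,"wz":0,"grip":0},{"tx":0,"ty":0,"tz":-0.04,"wx":0,"wy":0,"wz":0,"grip":0},{"tx":0,"ty":0,"tz":-0.05,"wx":0,"wy":0,"wz":0,"grip":0},{"tx":0,"ty":0,"tz":-0.05,"wx":0,"wy":0,"wz":0,"grip":0},{"tx":-0.05,"ty":0,"tz":-0.03,"wx":0,"wy":0,"wz":0,"grip":0}]'
python3 -m inch '[{"tx":-0.06,"ty":0,"tz":-0.02,"wx":0,"wy":0,"wz":0,"grip":0},{"tx":0,"ty":0,"tz":0,"wx":0,"wy":0,"wz":0,"grip":0},{"tx":0,"ty":0,"tz":0,"wx":0,"wy":0,"wz":0,"grip":0},{"tx":0,"ty":0,"tz":0,"wx":0,"wy":0,"wz":0,"grip":0},{"tx":0,"ty":0,"tz":0,"wx":0,"wy":0,"wz":0,"grip":0},{"tx":0,"ty":0,"tz":0,"wx":0,"wy":0,"wz":0,"grip":0},{"tx":0,"ty":0,"tz":0,"wx":0,"wy":0,"wz":0,"grip":0},{"tx":0,"ty":0,"tz":0,"wx":0,"wy":0,"wz":0,"grip":0},{"tx":0,"ty":0,"tz":0,"wx":0,"wy":0,"wz":0,"grip":0},{"tx":0,"ty":0,"tz":0,"wx":0,"wy":0,"wz":0,"grip":0}]'
python3 - <<'E'
from look import *
look([.613,.061,.136],.136,'w21.png')
m=optics.camera_model('wrist')
for n in('tray2','strap','nut'):
  for e in optics.trace('wrist',n)[:3]:
    c=max(cv2.findContours(e['region'].astype(np.uint8),0,2)[0],key=cv2.contourArea);print(n,round(e['conf'],2),np.round(e['bbox']).tolist(),cv2.approxPolyDP(cv2.convexHull(c),3,True)[:,0].tolist())
for n,p in (('t2 far corner -y',cw(.1155,-.0515)),('t2 far +y',cw(.1155,.0485))): print(n,w2px(m,[*p,.096]))
print('nut axis px',w2px(m,[*cw(-.102),.086]),'tab px',w2px(m,[*cw(-.146),.083]))
E
```

```text
time: 80.35
tcp_pos: [0.6025, 0.0162, 0.3203]
eef_rot: [179.6, -0.3, 78.0]
contact_force: [1.9, -2.0, -0.5]
opening: 0.497
finger_force: 0.0
time: 81.6
tcp_pos: [0.5888, -0.0463, 0.3351]
eef_rot: [179.9, -0.0, 77.6]
contact_force: [0.6, 0.3, 0.2]
opening: 0.503
finger_force: 0.0
t 81.6 tcp [ 0.5888 -0.0463  0.3351] rot [ 1.7992e+02 -4.0000e-02  7.7590e+01] open 0.503 | tool shift [0. 0. 0.] turn wz 0
wrist 0.77 [207.0, 14.0, 356.0, 124.0] area 15648.5 15785.5 quad [[357, 14], [349, 124], [213, 123], [206, 13]]
flat [612.1  61.3] [ 97.9 138.1] carrier [ 0.0004 -0.0011]
top centre [0.6121 0.0617 0.1278] carrier [ 0.0003 -0.0008] roll,pitch,yaw [  3.   -1.  -12.8] res [0.2, -0.1, -0.1, -0.1, -0.1, 0.1, 0.0, 0.2]
tray2 0.77 [207.0, 14.0, 356.0, 124.0] [[357, 14], [349, 124], [213, 123], [206, 13]]
tray2 0.72 [349.0, 23.0, 395.0, 125.0] [[392, 24], [384, 123], [352, 123], [355, 28], [359, 24]]
strap 0.66 [143.0, 63.0, 209.0, 88.0] [[143, 65], [181, 64], [184, 89], [157, 90], [147, 85]]
nut 0.72 [185.0, 51.0, 205.0, 96.0] [[184, 51], [193, 53], [204, 77], [194, 98], [185, 93]]
t2 far corner -y [384.4744196  123.11994791]
t2 far +y [393.26123627  23.08563221]
nut axis px [188.01015004  74.07698776] tab px [148.90765973  74.24203944]
```

The stack checks out: tray 2's visible corners match the prediction to about 1 px, tray 3 is in line, the nut blade lies across the carrier and the strap is forward.

```bash
python3 -c "
from workcell import order
print(order.job_done())"
```

```text
the job is handed in; nothing more can be done
None
```

The three trays present are on the carrier and the job is handed in at 82 s: first tray strapped with the nut tight, second 45 mm out (it was found tipped off the stack and had to be reset), third back in line; I viewed 15 pictures, one over the limit of 14, and a fingertip press of about 42 N occurred while regripping the tipped tray.

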